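# Clamp the plaque blank in the carving jig

### The job

Get the wooden plaque ready for carving: on the jig board, push it fully home against both dowels and against the end stop, then fasten it with every red hand nut lying on the bench, one nut to a stud (any stud), each screwed fully down. A nut set on its stud rides on the thread crown and binds if turned forward at once: turn it backward until it drops, then screw it forward to its stop. Leave the plaque still tight against dowels and stop, let go of everything, and do not disturb the glue bottle, the stain tin or the hammer.

Things in the scene. Friction and masses are not known exactly. Their poses are not given: they have to be found in the camera images.
- jig: Fixed plywood jig board, 260 x 350 x 18 mm; position and yaw vary. Origin on the bench; x away from the robot, y left, z up. It spans x -140..120, y -200..150 mm. The home plaque has its centre at (0, -35) mm, yaw 0, far edge at x = 55, left end at y = 75 in this frame. Steel studs stand at (82, -88), (82, 47), (15, 102), (-75, 102) mm.
- dowel_right (a point): Right dowel: wooden, 16 mm dia, 14 mm tall; point on its axis at the board's top, (63, -131, 18) mm in the jig frame.
- dowel_left (a point): Left dowel, likewise, at (63, 4, 18) mm in the jig frame.
- end_stop (a point): Aluminium end stop block, 30 (x) x 20 (y) mm, 14 mm tall; point at the middle of its right face, at the board's top, (-30, 75, 18) mm in the jig frame. The plaque's left end goes against this face.
- plaque: Loose light wooden plaque with a carved knot, 110 (x) x 220 (y) x 20 mm, 0.34 kg; slides easily. It lies flat on the board, 35 to 55 mm short of the dowels, 12 to 35 mm right of its place, askew up to 0.2 rad. Origin: centre of its underside (18 mm above the bench); axes as the jig's when home.
- plaque_far_left (a point): Point of the plaque at (55, 110, 10) mm in its frame: its far left corner, mid thickness. At jig x = 55 when home.
- plaque_far_right (a point): Point of the plaque at (55, -110, 10) mm: its far right corner. At jig x = 55 when home.
- plaque_left_end (a point): Point of the plaque at (0, 110, 10) mm: the middle of its left end, which goes against the end stop. At jig y = 75 when home.
- stud_a: Fixed stud, 36 mm dia, 51 mm tall, 20 mm core at the tip. Origin on its axis at the board's top, z up. Jig (82, -88) mm. Three-start thread, a level crown 44 mm high with stops 6 mm higher; where the thread starts must be felt (yaw does not tell). A nut set on it rests with its underside 36 mm above the board (42 if on a stop). There, turned forward (clockwise from above), it binds.
- stud_b: Fixed stud, 36 mm dia, 51 mm tall, 20 mm core at the tip. Origin on its axis at the board's top, z up. Jig (82, 47) mm, thread as stud_a. Turned backward (counter-clockwise) under a light press, a nut drops 11 mm (underside then 24.5 mm above the board) within at most a third of a turn; the start is about 0.25 rad wide: go in small steps, pressing. Just beyond it a stop ends the backward turn.
- stud_c: Fixed stud, 36 mm dia, 51 mm tall, 20 mm core at the tip. Origin on its axis at the board's top, z up. Jig (15, 102) mm, thread as stud_a. After the drop, turned forward 0.8 to 1.2 rad, the nut sinks 3 mm more to a firm stop: underside 21.5 mm above the board, flange down on the stud's 50 mm collar, is fully down, just clear of the plaque's top (20 mm), the flange over its edge.
- stud_d: Fixed stud, 36 mm dia, 51 mm tall, 20 mm core at the tip. Origin on its axis at the board's top, z up. Jig (-75, 102) mm, same as stud_a, stud_b and stud_c (see all three for how the thread behaves).
- nut_1: Loose red hand nut, flange down, 0.16 kg: round grip 48 mm dia from 8 to 54 mm above the underside; flange 68 mm dia, 8 mm thick; 40 mm bore open below, 36 mm deep, 2 mm clear of the stud all round; three hidden lugs (not told by its yaw), any turn of it has the same look. Origin: centre of the underside, z up. May be absent (None).
- nut_2: Loose red hand nut, flange down, 0.16 kg: round grip 48 mm dia from 8 to 54 mm above the underside; flange 68 mm dia, 8 mm thick; 40 mm bore open below, 36 mm deep, 2 mm clear of the stud all round; three hidden lugs (not told by its yaw), any turn of it has the same look. Origin: centre of the underside, z up. May be absent (None).
- nut_3: Loose red hand nut, flange down, 0.16 kg: round grip 48 mm dia from 8 to 54 mm above the underside; flange 68 mm dia, 8 mm thick; 40 mm bore open below, 36 mm deep, 2 mm clear of the stud all round; three hidden lugs (not told by its yaw), any turn of it has the same look. Origin: centre of the underside, z up. May be absent (None).
- nut_4: Loose red hand nut, flange down, 0.16 kg: round grip 48 mm dia from 8 to 54 mm above the underside; flange 68 mm dia, 8 mm thick; 40 mm bore open below, 36 mm deep, 2 mm clear of the stud all round; three hidden lugs (not told by its yaw), any turn of it has the same look. Origin: centre of the underside, z up. May be absent (None).
- glue_bottle: White glue bottle, 60 mm dia, 170 mm tall, a bystander on the bench; not to be disturbed. Origin: underside.
- stain_tin: Stain tin with green label, 76 mm dia, 85 mm tall, a bystander on the bench; not to be disturbed. Origin: underside.
- mallet: Hammer, 260 mm long, lying beyond the jig, a bystander on the bench; not to be disturbed. Origin: underside.
Not all that is in view belongs to the job. Leave any blue, pink or yellow look-alike of the nut_1 alone.

How it is judged (in metres and radians):
On the way, in this order (a step that is already met when the one before it is completed fails the run):
1. the plaque is flat on the board, home against both dowels and the end stop (x of each of plaque_far_left, plaque_far_right in the frame of jig above 0.0525 m and y of plaque_left_end in the frame of jig above 0.0725 m and z of plaque in the frame of jig below 0.021 m), for 0.2 s.
2. then every hand nut present is screwed fully down on a stud (((horizontal distance between nut_1 and stud_a below 0.004 m and z of nut_1 in the frame of stud_a between 0.0195 and 0.0228 m) or (horizontal distance between nut_1 and stud_b below 0.004 m and z of nut_1 in the frame of stud_b between 0.0195 and 0.0228 m) or (horizontal distance between nut_1 and stud_c below 0.004 m and z of nut_1 in the frame of stud_c between 0.0195 and 0.0228 m) or (horizontal distance between nut_1 and stud_d below 0.004 m and z of nut_1 in the frame of stud_d between 0.0195 and 0.0228 m)) and angle between each of nut_1, nut_2, nut_3, nut_4's own z axis and vertical below 0.1 rad and ((horizontal distance between nut_2 and stud_a below 0.004 m and z of nut_2 in the frame of stud_a between 0.0195 and 0.0228 m) or (horizontal distance between nut_2 and stud_b below 0.004 m and z of nut_2 in the frame of stud_b between 0.0195 and 0.0228 m) or (horizontal distance between nut_2 and stud_c below 0.004 m and z of nut_2 in the frame of stud_c between 0.0195 and 0.0228 m) or (horizontal distance between nut_2 and stud_d below 0.004 m and z of nut_2 in the frame of stud_d between 0.0195 and 0.0228 m)) and ((horizontal distance between nut_3 and stud_a below 0.004 m and z of nut_3 in the frame of stud_a between 0.0195 and 0.0228 m) or (horizontal distance between nut_3 and stud_b below 0.004 m and z of nut_3 in the frame of stud_b between 0.0195 and 0.0228 m) or (horizontal distance between nut_3 and stud_c below 0.004 m and z of nut_3 in the frame of stud_c between 0.0195 and 0.0228 m) or (horizontal distance between nut_3 and stud_d below 0.004 m and z of nut_3 in the frame of stud_d between 0.0195 and 0.0228 m)) and ((horizontal distance between nut_4 and stud_a below 0.004 m and z of nut_4 in the frame of stud_a between 0.0195 and 0.0228 m) or (horizontal distance between nut_4 and stud_b below 0.004 m and z of nut_4 in the frame of stud_b between 0.0195 and 0.0228 m) or (horizontal distance between nut_4 and stud_c below 0.004 m and z of nut_4 in the frame of stud_c between 0.0195 and 0.0228 m) or (horizontal distance between nut_4 and stud_d below 0.004 m and z of nut_4 in the frame of stud_d between 0.0195 and 0.0228 m))), for 0.2 s.
At the end, for the whole second after the job is handed in: The plaque lies flat on the board with both far corners within 2.5 mm of the dowel line and its left end within 2.5 mm of the end stop; every hand nut present sits upright on a stud, within 4 mm of its axis, its underside 19.5 to 22.8 mm above the board (screwed down); all at rest (all of step 1 and all of step 2 and linear speed of each of nut_1, nut_2, nut_3, nut_4, plaque below 0.02 m/s); the robot touches nothing.
It fails at once if the glue bottle is disturbed (moved more than 30 mm) (distance of glue_bottle from where it was at the start of the episode above 0.03 m).
It fails at once if the stain tin is disturbed (moved more than 30 mm) (distance of stain_tin from where it was at the start of the episode above 0.03 m).
It fails at once if the hammer is disturbed (moved more than 30 mm) (distance of mallet from where it was at the start of the episode above 0.03 m).
Of nut_1, nut_2, nut_3, nut_4 only 3 to 4 are there at a start; the rules pass over those that are not, and their reading is None.
At some moment in a run one of plaque, nut_1, nut_2, nut_3, nut_4 may be knocked a few centimetres aside while the robot is not near it.
It also fails if it takes over 210 s, if anything falls off the work surface, if the arm or the gripper's body presses on something with over 40 N, if the wrist force passes 120 N, or if a joint passes its speed limit or range.

### The arm

A 6-joint arm with a two-finger parallel gripper is mounted at the origin on the work surface. World frame = base frame: x ahead of the robot, y to its left, z up, the work surface at z = 0. Lengths are in mm, angles in rad, forces in N, time in s.
With the tool pointing down it reaches from about 300 to 750 mm from the base axis. Payload 8.5 kg.
Tool frame: the origin (TCP) lies midway between the tips of the shut fingers; the grasp point (between the pads) lies grasp_offset behind it (grasp_offset is the distance from the TCP to the grasp point, in mm); z points along the fingers, y is the line along which they close (so a half turn about z gives the same grasp; the last joint's range is limited). The gripper opens to 88 mm and grips with 3 to 60 N. Pads are 18 mm wide; open, the fingers measure 123 mm over their backs; the gripper's body (75 mm by 187 mm) begins 45 mm behind the grasp point.
Start: joints at [1.121, 0.381, 1.297, -0, 1.464, -0.215], TCP at [127.949, 534.892, 238.748] pointing down, gripper open.
Joint ranges: [-3.11, 3.11], [-0.89, 2.33], [0.22, 2.48], [-1.42, 4.56], [0.17, 2.85], [-2.88, 2.88]. Speed limits (rad/s): [2.39, 2.39, 3.14, 3.14, 3.14, 3.14].

### API

Orientations are given as a unit quaternion [w, x, y, z].
In Python, from rig import state, get_image, hand_in, outline_of, place_of, grasp_offset gives the robot as it stands.
- The arm moves only by the shell command python3 -m crank 'ROWS' [FORCE]. ROWS is JSON, a list that holds one entry, the list of rows, each a list of 7 numbers: the turn, a rotation vector about the tool's x, y, z in rad, then the shift along the tool's x, y, z in m, then the finger opening in m, from 0 to 0.0881. In form: [[[rx, ry, rz, tx, ty, tz, fingers], ...]]. A call has 1 to 10 rows; each row is the pose to reach, as a shift and turn from the pose commanded when the call began, along the tool's axes at that moment; what a row does not reach only later rows make up. A row lasts 1/12 s, in which the tool goes at most 41.7 mm and 7.16 degrees, less where a joint would pass 70% of its speed; a pose out of reach is approached as far as the arm can. A call with a gripper value outside its range is refused whole. The fingers move at their own pace and stop on an object; FORCE is the grip in N (left out, the last holds). Time passes only in rows, so rows that repeat a pose let the fingers close. It gives the time, the measured TCP pose, the force, the opening and the grip force at its end, in the units of the state.
- state(): the state, without advancing time (a new reading comes with each control period).
- get_image(name): name is "scene" or "top" or "wrist"; returns a dict with "image" (400x640x3 uint8, blue, green, red), "fov_y" (degrees; the focal length in pixels is half the picture's height over the tangent of half this angle, whatever the lens; pixels are square), "cx", "cy" (the principal point, pixels), "k1" (the pictures are not rectified: a ray, as slopes to the right and down, at radius r is drawn at 1 + k1 r^2 times it, then the intrinsics apply), "T" (4x4, takes a point from camera to world coordinates); the wrist camera has in their place "T_tool_cam" (4x4, takes a point from camera to tool coordinates, whose origin is the TCP and whose axes are the flange's). Camera axes: x right, y up, looking along -z (the intrinsics and any distortion apply to the point x, -y, -z); pixel columns grow to the right and rows downward; lengths in mm; the calibration is good to about 2 mm. A picture is of the moment at which its call begins: read the wrist's pose just before it. There is no depth.
- hand_in(): hands the job in; it is judged then, once.
Trained networks look in the newest picture that a camera, given by its name, has taken for a name from the list of things; names that differ only in an ending like _2 or _b are one class to them, and where a whole thing is asked for, a point or a joint stands for the part that bears it (a point fixed in the world has none). Each returns a list of dicts, best first, with "p" (0 to 1); they miss things now and then, are a little off and sometimes report something else, mostly with a low value. They report only what shows in the picture. A call takes as long as a camera call. They do not tell look-alikes from the thing itself.
- outline_of(target, camera): "region" (400x640 bool, what is visible of it) and "box" ([left, top, right, bottom] in pixels, round what is visible of it).
- place_of(target, camera): "xy" ([column, row] in pixels: a listed point, or the origin of a listed thing).
The state is a dict: "t": time; "joints": joint angles; "dq": joint speeds; "joint_torque": joint torques, N m; "position": TCP position; "orientation": TCP orientation; "ft_force": force on the tool from outside, world axes, zero at the start; "moment": the same for the moment, N m; "opening": opening from 0.0 (shut) to 1.0 (fully open); "gripper_force": force on a finger pad.
Only numpy, scipy, OpenCV 4.12 (cv2) and the standard library are available. Lean on these libraries where they do the work, as an engineer would, in place of code of your own. Each camera call takes 0.05 s, during which the arm holds its last target. There are 200 camera calls.

## Working session

There is one attempt and no reset: what is moved stays moved. The work goes in short steps, Python scripts to look and compute and a shell command to move; the robot and the scene stay as the last step left them, time stands still between calls to the robot, and variables do not carry over. Pictures are saved under pics/ and viewed, at most 14 in all, crops included, and the job is handed in when it is done.

```bash
ls; mkdir -p pics; cat > h.py <<'E'
import numpy as np, cv2
from rig import *
from scipy.spatial.transform import Rotation as R
def tool():
    s=state(); q=s['orientation']; T=np.eye(4); T[:3,:3]=R.from_quat([q[1],q[2],q[3],q[0]]).as_matrix(); T[:3,3]=s['position']; return T
def shot(name):
    T=tool(); d=get_image(name)
    d['Tw']=T@np.array(d['T_tool_cam']) if name=='wrist' else np.array(d['T'])
    return d
def K(d):
    f=200/np.tan(np.radians(d['fov_y'])/2); return np.array([[f,0,d['cx']],[0,f,d['cy']],[0,0,1.]]), np.array([d['k1'],0,0,0,0.])
def ray(d,uv):
    k,c=K(d); p=cv2.undistortPoints(np.array(uv,float).reshape(-1,1,2),k,c).reshape(-1,2)
    v=np.c_[p[:,0],-p[:,1],-np.ones(len(p))]@d['Tw'][:3,:3].T
    return d['Tw'][:3,3],v
def at_z(d,uv,z):
    o,v=ray(d,uv); return o+v*((z-o[2])/v[:,2])[:,None]
def proj(d,P):
    k,c=K(d); P=np.array(P,float).reshape(-1,3); q=(P-d['Tw'][:3,3])@d['Tw'][:3,:3]; q=q*[1,-1,-1]
    return cv2.projectPoints(q,np.zeros(3),np.zeros(3),k,c)[0].reshape(-1,2)
E
python3 - <<'E'
from h import *
print(grasp_offset, state())
for c in ['scene','top']:
    d=shot(c); cv2.imwrite(f'pics/{c}0.png',d['image']); print(c,d['fov_y'],d['k1'],d['Tw'].round(2).tolist())
    for n in ['jig','dowel_right','dowel_left','end_stop','plaque','plaque_far_left','plaque_far_right','plaque_left_end','stud_a','nut_1','glue_bottle','stain_tin','mallet']:
        for r in place_of(n,c)[:6]:
            z=18 if n in('dowel_right','dowel_left','end_stop','plaque','stud_a') else 28 if 'plaque_' in n else 0
            print(n,round(r['p'],2),np.round(r['xy']),at_z(d,r['xy'],z).round()[0])
E
```

```text
pics
18.700000000000003 {'t': 0.0, 'joints': array([ 1.12069795e+00,  3.81187618e-01,  1.29827170e+00,  2.69602948e-05,
        1.46355041e+00, -2.15255034e-01]), 'dq': array([-0.00219267, -0.00078135, -0.00040852,  0.00078691,  0.0004171 ,
       -0.00048682]), 'joint_torque': array([-9.34089330e-04, -4.37915611e+01, -2.24551141e+01,  7.12846499e-02,
        3.51218646e-02, -1.26733639e-04]), 'position': array([127.82919166, 534.65684173, 238.13856723]), 'orientation': array([-2.44055921e-04,  1.17153437e-01,  9.93113574e-01, -6.65310024e-04]), 'ft_force': array([-0.35742457,  0.03068156,  0.52799885]), 'moment': array([ 0.02415044, -0.06768335, -0.02178378]), 'gripper_force': 0.0, 'opening': 0.9991549754665298}
scene 42.91502548765844 -0.05686383882510204 [[0.61, -0.56, 0.56, 1485.32], [0.8, 0.41, -0.45, -748.47], [0.02, 0.72, 0.69, 1170.33], [0.0, 0.0, 0.0, 1.0]]
jig 0.91 [333. 198.] [576.  62.   0.]
dowel_right 0.57 [310. 220.] [626. -69.  18.]
dowel_left 0.86 [344. 206.] [638.  56.  18.]
end_stop 0.63 [347. 183.] [562. 137.  18.]
end_stop 0.24 [361. 188.] [606. 160.  18.]
end_st
[... 1305 characters left out ...]
 57.  28.]
plaque_left_end 0.9 [268. 206.] [565. 106.  28.]
plaque_left_end 0.71 [258. 212.] [548. 135.  28.]
stud_a 0.7 [249. 226.] [508. 162.  18.]
stud_a 0.64 [271. 176.] [657.  98.  18.]
stud_a 0.64 [253. 194.] [602. 152.  18.]
stud_a 0.33 [266. 204.] [573. 112.  18.]
nut_1 0.93 [387. 236.] [ 472. -249.    0.]
nut_1 0.83 [387. 201.] [ 579. -254.    0.]
nut_1 0.82 [429. 276.] [ 351. -370.    0.]
nut_1 0.8 [432. 196.] [ 592. -392.    0.]
nut_1 0.7 [472. 232.] [ 480. -504.    0.]
nut_1 0.61 [427. 233.] [ 480. -370.    0.]
glue_bottle 0.88 [181. 241.] [465. 368.   0.]
stain_tin 0.92 [166. 197.] [602. 418.   0.]
mallet 0.63 [302. 140.] [774.   1.   0.]
mallet 0.29 [283. 204.] [575.  61.   0.]
```

```bash
python3 - <<'E'
import cv2
a=cv2.imread('pics/top0.png')[110:310,140:500]; cv2.imwrite('pics/top0c.png',cv2.resize(a,None,fx=2.2,fy=2.2,interpolation=cv2.INTER_CUBIC))
a=cv2.imread('pics/scene0.png')[100:300,130:450]; cv2.imwrite('pics/scene0c.png',cv2.resize(a,None,fx=2.4,fy=2.4,interpolation=cv2.INTER_CUBIC))
E
```

```text
(no output)
```

View pics/top0c.png

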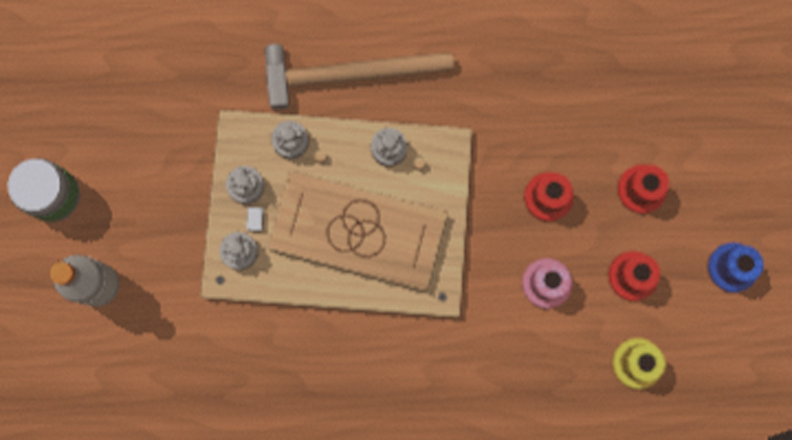

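View pics/scene0c.png

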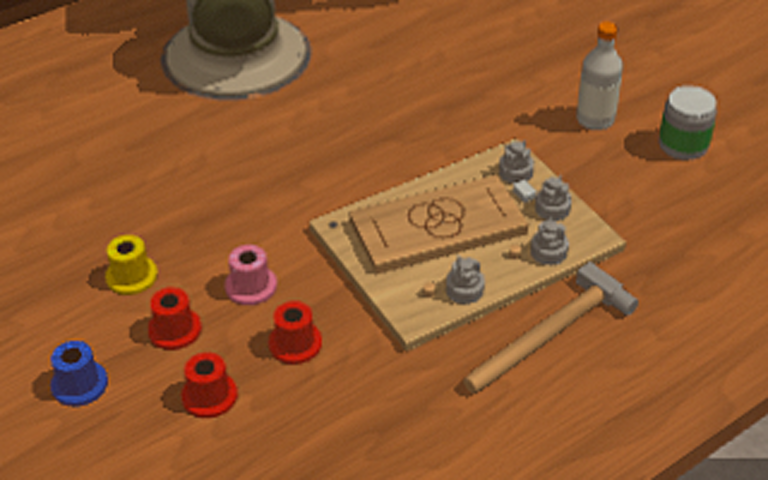

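Three red nuts at about (579,-254), (592,-392) and (480,-370); blue, pink and yellow are look-alikes. The plaque lies askew on the jig, clockwise of its place.

```bash
cat >> h.py <<'E'
def go(x,y,z,yaw=None,tilt=True):
    """print turn/shift to bring the TCP to x,y,z (mm) with tool y at world angle yaw, tool down"""
    T=tool(); 
    if yaw is None: yaw=np.arctan2(T[1,1],T[0,1])
    ty=np.array([np.cos(yaw),np.sin(yaw),0]); tz=np.array([0,0,-1.]); G=np.c_[np.cross(ty,tz),ty,tz]
    r=R.from_matrix(T[:3,:3].T@G).as_rotvec(); t=T[:3,:3].T@(np.array([x,y,z])-T[:3,3])/1000
    print('turn',r.round(3),'shift',t.round(4))
E
python3 - <<'E'
from h import *
go(540,40,330,1.47)
d=shot('wrist'); print(np.array(d['T_tool_cam']).round(2).tolist(), d['fov_y'])
E
```

```text
turn [ 0.     0.    -0.134] shift [-0.5159 -0.3855 -0.0913]
[[0.0, 0.96, 0.29, 76.0], [1.0, -0.0, 0.0, -0.58], [0.0, 0.29, -0.96, -145.51], [0.0, 0.0, 0.0, 1.0]] 64.33477592320779
```

```bash
python3 -m crank '[[[0,0,-0.134,-0.516,-0.385,-0.09,0],[0,0,-0.134,-0.516,-0.385,-0.09,0],[0,0,-0.134,-0.516,-0.385,-0.09,0],[0,0,-0.134,-0.516,-0.385,-0.09,0],[0,0,-0.134,-0.516,-0.385,-0.09,0],[0,0,-0.134,-0.516,-0.385,-0.09,0],[0,0,-0.134,-0.516,-0.385,-0.09,0],[0,0,-0.134,-0.516,-0.385,-0.09,0],[0,0,-0.134,-0.516,-0.385,-0.09,0],[0,0,-0.134,-0.516,-0.385,-0.09,0]]]' 20; python3 - <<'E'
from h import *
go(560,40,330,1.47)
E
```

```text
t: 2.28
position: [391.2, 218.4, 296.6]
orientation: [0.0, 0.05, 0.999, 0.0]
ft_force: [0.7, 0.8, 0.2]
opening: 0.268
gripper_force: 0.0
turn [ 0.     0.001 -0.   ] shift [-0.1859 -0.1605 -0.0333]
```

```bash
python3 -m crank '[[[0,0,0,-0.186,-0.16,-0.033,0],[0,0,0,-0.186,-0.16,-0.033,0],[0,0,0,-0.186,-0.16,-0.033,0],[0,0,0,-0.186,-0.16,-0.033,0],[0,0,0,-0.186,-0.16,-0.033,0],[0,0,0,-0.186,-0.16,-0.033,0],[0,0,0,-0.186,-0.16,-0.033,0],[0,0,0,-0.186,-0.16,-0.033,0]]]'; python3 - <<'E'
from h import *
d=shot('wrist'); cv2.imwrite('pics/w1.png',d['image']); np.savez('w1.npz',**d); print(tool().round(3).tolist())
for n in ['dowel_right','dowel_left','end_stop','plaque','plaque_far_left','plaque_far_right','plaque_left_end','stud_a']:
    for r in place_of(n,'wrist')[:5]:
        print(n,round(r['p'],2),np.round(r['xy']),at_z(d,r['xy'],28 if 'plaque_' in n else 18).round(1)[0])
E
```

```text
t: 2.95
position: [560.1, 40.9, 328.3]
orientation: [-0.001, 0.052, 0.999, 0.0]
ft_force: [0.5, -0.1, -0.4]
opening: 0.007
gripper_force: 0.0
[[-0.995, 0.102, -0.001, 559.303], [0.102, 0.995, 0.0, 42.12], [0.001, 0.0, -1.0, 328.587], [0.0, 0.0, 0.0, 1.0]]
dowel_right 0.86 [243. 211.] [627.  -83.2  18. ]
dowel_left 0.97 [334. 209.] [637.6  53.6  18. ]
dowel_left 0.69 [368. 160.] [568.7 109.   18. ]
dowel_left 0.18 [ 37. 127.] [ 472.8 -354.7   18. ]
end_stop 0.79 [384. 146.] [551.6 133.3  18. ]
plaque 0.95 [293. 145.] [536.6   5.1  18. ]
plaque_far_left 0.61 [364. 199.] [624.2  98.8  28. ]
plaque_far_left 0.5 [274. 225.] [650.8 -37.2  28. ]
plaque_far_right 0.79 [210. 168.] [ 555.9 -116.1   28. ]
plaque_left_end 0.6 [370. 160.] [566.9 110.8  28. ]
stud_a 0.86 [364. 223.] [665.9  98.6  18. ]
stud_a 0.75 [401. 179.] [602.1 155.9  18. ]
stud_a 0.74 [401. 117.] [513.2 159.5  18. ]
stud_a 0.7 [274. 221.] [647.5 -38.8  18. ]
```

View pics/w1.png

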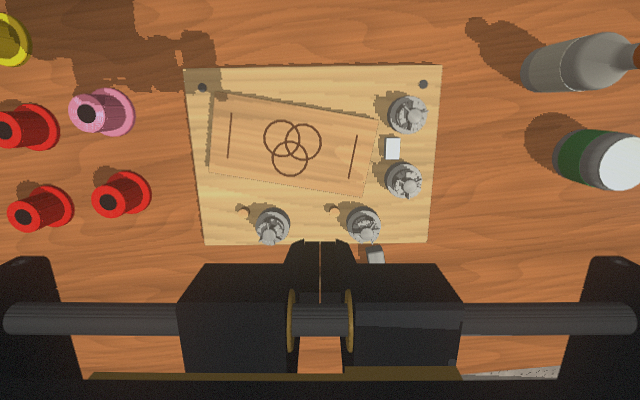

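Board corners near (441,66), (184,69), (205,245), (427,242); the dowels' shadows, studs and plaque show clearly.

```bash
python3 - <<'E'
from h import *
from scipy.optimize import least_squares
d=dict(np.load('w1.npz'))
uv=[(441,66),(184,69),(205,245),(427,242),(243,211),(334,209),(384,146),(364,223),(401,179),(401,117),(274,221)]
J=np.array([(-140,150),(-140,-200),(120,-200),(120,150),(63,-131),(63,4),(-30,75),(82,47),(15,102),(-75,102),(82,-88)],float)
W=at_z(d,uv,18)[:,:2]
f=lambda p:(J@np.array([[np.cos(p[2]),np.sin(p[2])],[-np.sin(p[2]),np.cos(p[2])]])+p[:2]-W)
s=least_squares(lambda p:f(p).ravel(),[576,62,-.1],loss='soft_l1',f_scale=3); print(s.x); print(f(s.x).round(1).tolist())
# plaque top corners at z=38
print(at_z(d,[(378,119),(360,197),(209,168),(212,92)],38).round(1).tolist())
E
```

```text
[ 5.76678026e+02  5.57375349e+01 -9.12836286e-02]
[[-1.7, 3.4], [-1.8, -2.8], [1.2, -1.8], [2.4, 0.2], [0.2, 2.8], [1.5, -0.2], [2.3, -0.5], [-2.9, -2.8], [-1.2, -0.4], [-2.3, 5.1], [2.2, -0.5]]
[[511.8, 123.6, 38.0], [617.4, 92.5, 38.0], [553.7, -113.9, 38.0], [455.1, -89.8, 38.0]]
```

```bash
cat >> h.py <<'E'
JP=[576.7,55.7,-0.091]
def j2w(x,y): c,s=np.cos(JP[2]),np.sin(JP[2]); return JP[0]+c*x-s*y, JP[1]+s*x+c*y
def w2j(x,y): c,s=np.cos(JP[2]),np.sin(JP[2]); x-=JP[0];y-=JP[1]; return c*x+s*y,-s*x+c*y
def gj(x,y,z,rel=np.pi/2): go(*j2w(x,y),z,rel+JP[2])
def where(): T=tool(); print('jig',np.round(w2j(*T[:2,3]),1),'z',T[2,3].round(1),'F',state()['ft_force'].round(1),'M',state()['moment'].round(2))
E
python3 -c "
from h import *
gj(-125,-50,60)"
```

```text
turn [-0.     0.    -0.009] shift [ 0.1083 -0.0366  0.2692]
```

```bash
python3 -m crank '[[[0,0,-0.009,0.108,-0.036,0.269,0.088],[0,0,-0.009,0.108,-0.036,0.269,0.088],[0,0,-0.009,0.108,-0.036,0.269,0.088],[0,0,-0.009,0.108,-0.036,0.269,0.088],[0,0,-0.009,0.108,-0.036,0.269,0.088],[0,0,-0.009,0.108,-0.036,0.269,0.088],[0,0,-0.009,0.108,-0.036,0.269,0.088],[0,0,-0.009,0.108,-0.036,0.269,0.088],[0,0,-0.009,0.108,-0.036,0.269,0.088],[0,0,-0.009,0.108,-0.036,0.269,0.088]]]'; python3 -c "
from h import *
where();gj(-125,-50,25)"
```

```text
t: 4.23
position: [450.4, 17.2, 61.9]
orientation: [0.002, 0.046, 0.999, -0.0]
ft_force: [-0.1, 0.9, 0.7]
opening: 0.738
gripper_force: 0.0
jig [-122.3  -49.8] z 61.9 F [-0.1  0.9  0.7] M [0.01 0.01 0.08]
turn [-0.     0.004 -0.001] shift [ 0.0028 -0.0002  0.0369]
```

```bash
python3 -m crank '[[[0,0,0,0.002,0,0,0.088],[0,0,0,0.002,0,0.01,0.088],[0,0,0,0.002,0,0.037,0.088],[0,0,0,0.002,0,0.037,0.088],[0,0,0,0.002,0,0.037,0.088]]]'; python3 -m crank '[[[0,0,0,-0.008,0,0,0.088],[0,0,0,-0.016,0,0,0.088],[0,0,0,-0.022,0,0,0.088],[0,0,0,-0.028,0,0,0.088],[0,0,0,-0.034,0,0,0.088],[0,0,0,-0.040,0,0,0.088],[0,0,0,-0.045,0,0,0.088],[0,0,0,-0.050,0,0,0.088],[0,0,0,-0.050,0,0,0.088]]]'; python3 -c "
from h import *
where()"
```

```text
t: 4.65
position: [446.9, 17.6, 23.9]
orientation: [0.0, 0.046, 0.999, -0.0]
ft_force: [-0.1, 0.1, -0.2]
opening: 1.001
gripper_force: 0.0
t: 5.4
position: [497.4, 12.8, 23.0]
orientation: [0.001, 0.046, 0.999, -0.0]
ft_force: [0.1, -0.9, 0.4]
opening: 1.002
gripper_force: 0.0
jig [-75.1 -49.9] z 23.0 F [ 0.1 -0.9  0.4] M [0.01 0.02 0.  ]
```

```bash
python3 -m crank '[[[0,0,0,-0.002,0,0,0.088],[0,0,0,-0.004,0,0,0.088],[0,0,0,-0.006,0,0,0.088],[0,0,0,-0.008,0,0,0.088],[0,0,0,-0.009,0,0,0.088],[0,0,0,-0.010,0,0,0.088]]]';  python3 -m crank '[[[0,0,0,-0.001,0,0,0.088],[0,0,0,-0.002,0,0,0.088],[0,0,0,-0.002,0,0,0.088]]]'; python3 -c "
from h import *
where()
d=shot('top'); cv2.imwrite('pics/t2.png',cv2.resize(d['image'][150:270,220:390],None,fx=4,fy=4,interpolation=cv2.INTER_CUBIC))"
```

```text
t: 5.9
position: [505.9, 12.2, 22.9]
orientation: [-0.0, 0.046, 0.999, 0.0]
ft_force: [-4.0, -0.2, 2.8]
opening: 0.998
gripper_force: 2.0
t: 6.15
position: [507.6, 12.0, 22.9]
orientation: [-0.001, 0.046, 0.999, 0.0]
ft_force: [-4.3, 0.9, 2.8]
opening: 0.997
gripper_force: 2.6
jig [-64.8 -49.8] z 22.9 F [-4.3  0.9  2.8] M [0.09 0.75 0.05]
```

View pics/t2.png

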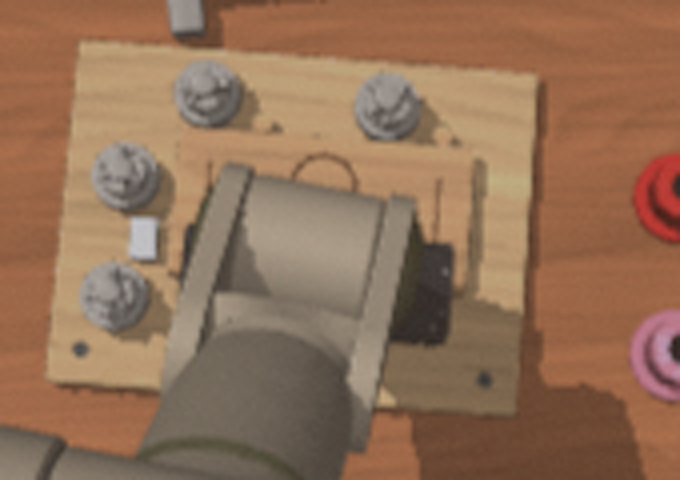

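Plaque is now square and at or near both dowels, with a gap to the end stop. Now the push along y.

```bash
python3 -m crank '[[[0,0,0,0.02,0,0,0.088],[0,0,0,0.02,0,-0.03,0.03],[0,0,0,0.02,0,-0.06,0],[0,0,0,0,-0.04,-0.06,0],[0,0,0,-0.01,-0.08,-0.06,0],[0,0,0,-0.02,-0.12,-0.06,0],[0,0,0,-0.034,-0.152,-0.06,0],[0,0,0,-0.034,-0.152,-0.06,0],[0,0,0,-0.034,-0.152,-0.06,0],[0,0,0,-0.034,-0.152,-0.06,0]]]'; python3 -c "
from h import *
where();gj(-30,-202,23.5)"
```

```text
t: 7.03
position: [528.0, -142.4, 82.9]
orientation: [0.0, 0.046, 0.999, 0.0]
ft_force: [-0.5, -0.2, 0.8]
opening: 0.342
gripper_force: 0.0
jig [ -30.5 -201.7] z 82.9 F [-0.5 -0.2  0.8] M [0.02 0.   0.03]
turn [ 0.     0.    -0.001] shift [-0.0004 -0.0003  0.0594]
```

```bash
python3 -m crank '[[[0,0,0,0,0,0,0],[0,0,0,0,0,0,0],[0,0,0,0,0,0.02,0],[0,0,0,0,0,0.059,0],[0,0,0,0,0,0.059,0],[0,0,0,0,0,0.059,0]]]';  python3 -m crank '[[[0,0,0,0,0.008,0,0],[0,0,0,0,0.016,0,0],[0,0,0,0,0.021,0,0],[0,0,0,0,0.025,0,0],[0,0,0,0,0.029,0,0],[0,0,0,0,0.032,0,0],[0,0,0,0,0.035,0,0],[0,0,0,0,0.036,0,0],[0,0,0,0,0.036,0,0]]]'; python3 -c "
from h import *
where()"
```

```text
t: 7.53
position: [527.4, -141.7, 23.7]
orientation: [-0.001, 0.045, 0.999, 0.001]
ft_force: [0.2, -0.1, 0.3]
opening: 0.006
gripper_force: 0.0
t: 8.28
position: [531.3, -107.1, 24.4]
orientation: [0.0, 0.046, 0.999, -0.001]
ft_force: [-1.9, -2.9, 3.2]
opening: 0.006
gripper_force: 1.7
jig [ -30.4 -166.3] z 24.4 F [-1.9 -2.9  3.2] M [-0.39  0.2  -0.  ]
```

```bash
python3 -m crank '[[[0,0,0,0,0.001,0,0],[0,0,0,0,0.002,0,0],[0,0,0,0,0.003,0,0],[0,0,0,0,0.003,0,0]]]';  python3 -m crank '[[[0,0,0,0,0.001,0,0],[0,0,0,0,0.002,0,0],[0,0,0,0,0.002,0,0]]]'; python3 -c "
from h import *
where()"
```

```text
t: 8.62
position: [531.7, -104.5, 24.4]
orientation: [0.0, 0.046, 0.999, -0.001]
ft_force: [-0.9, -5.5, 2.3]
opening: 0.004
gripper_force: 2.8
t: 8.87
position: [531.8, -102.5, 24.4]
orientation: [0.0, 0.046, 0.999, -0.001]
ft_force: [-2.3, -5.8, 3.0]
opening: 0.009
gripper_force: 2.9
jig [ -30.3 -161.6] z 24.4 F [-2.3 -5.8  3. ] M [-0.78  0.33  0.06]
```

```bash
python3 -m crank '[[[0,0,0,0,0.001,0,0],[0,0,0,0,0.0015,0,0],[0,0,0,0,0.0015,0,0]]]';  python3 -m crank '[[[0,0,0,0,0.001,0,0],[0,0,0,0,0.0015,0,0],[0,0,0,0,0.0015,0,0]]]';python3 -c "
from h import *
where()"
```

```text
t: 9.12
position: [532.0, -101.1, 24.4]
orientation: [0.0, 0.046, 0.999, -0.001]
ft_force: [-1.5, -5.7, 3.4]
opening: 0.002
gripper_force: 3.0
t: 9.37
position: [532.1, -100.2, 24.4]
orientation: [0.0, 0.046, 0.999, -0.001]
ft_force: [-3.6, -7.8, 4.0]
opening: 0.008
gripper_force: 4.8
jig [ -30.3 -159.3] z 24.4 F [-3.6 -7.8  4. ] M [-1.3   0.46  0.09]
```

Force rising; a bit more, then a final x push.

```bash
python3 -m crank '[[[0,0,0,0,0.001,0,0],[0,0,0,0,0.002,0,0],[0,0,0,0,0.002,0,0],[0,0,0,0,0.002,0,0]]]';python3 -m crank '[[[0,0,0,0,0.001,0,0],[0,0,0,0,0.002,0,0],[0,0,0,0,0.002,0,0],[0,0,0,0,0.002,0,0]]]'; python3 -c "
from h import *
where()"
```

```text
t: 9.7
position: [532.2, -100.0, 24.5]
orientation: [0.0, 0.046, 0.999, -0.003]
ft_force: [-6.2, -19.8, 3.3]
opening: -0.001
gripper_force: 10.1
t: 10.03
position: [532.3, -99.9, 24.6]
orientation: [0.0, 0.046, 0.999, -0.004]
ft_force: [-9.0, -30.9, 2.0]
opening: 0.007
gripper_force: 15.7
jig [ -30.1 -159. ] z 24.6 F [ -9.  -30.9   2. ] M [-4.63  1.4   0.1 ]
```

```bash
python3 -m crank '[[[0,0,0,0,-0.02,0,0],[0,0,0,0,-0.02,-0.03,0],[0,0,0,0.03,-0.02,-0.06,0.088],[0,0,0,0.06,0.01,-0.06,0.088],[0,0,0,0.06,0.04,-0.06,0.088],[0,0,0,0.06,0.08,-0.06,0.088],[0,0,0,0.06,0.119,-0.06,0.088],[0,0,0,0.06,0.119,-0.06,0.088],[0,0,0,0.06,0.119,-0.06,0.088],[0,0,0,0.06,0.119,-0.06,0.088]]]';python3 -c "
from h import *
where();gj(-85,-35,24)"
```

```text
t: 10.87
position: [483.5, 29.0, 84.0]
orientation: [-0.0, 0.046, 0.999, -0.0]
ft_force: [-0.2, -1.0, 0.4]
opening: 0.587
gripper_force: 0.0
jig [-90.4 -35.1] z 84.0 F [-0.2 -1.   0.4] M [-0.02  0.04  0.03]
turn [-0. -0. -0.] shift [-0.0054  0.0001  0.06  ]
```

```bash
python3 -m crank '[[[0,0,0,0,0,0,0.088],[0,0,0,0,0,0,0.088],[0,0,0,0,0,0.02,0.088],[0,0,0,0,0,0.06,0.088],[0,0,0,0,0,0.06,0.088],[0,0,0,0,0,0.06,0.088],[0,0,0,-0.01,0,0.06,0.088],[0,0,0,-0.02,0,0.06,0.088],[0,0,0,-0.024,0,0.06,0.088],[0,0,0,-0.024,0,0.06,0.088]]]';python3 -m crank '[[[0,0,0,-0.001,0,0,0.088],[0,0,0,-0.002,0,0,0.088],[0,0,0,-0.003,0,0,0.088],[0,0,0,-0.003,0,0,0.088]]]'; python3 -c "
from h import *
where()"
```

```text
t: 11.7
position: [508.0, 26.6, 25.3]
orientation: [0.001, 0.046, 0.999, -0.0]
ft_force: [-0.4, 0.2, -0.3]
opening: 0.995
gripper_force: 0.0
t: 12.03
position: [509.0, 26.9, 24.2]
orientation: [-0.001, 0.046, 0.999, 0.0]
ft_force: [-4.1, -1.1, 4.0]
opening: 0.997
gripper_force: 2.7
jig [-64.8 -34.8] z 24.2 F [-4.1 -1.1  4. ] M [0.13 0.8  0.35]
```

```bash
python3 -m crank '[[[0,0,0,-0.001,0,0,0.088],[0,0,0,-0.002,0,0,0.088],[0,0,0,-0.003,0,0,0.088],[0,0,0,-0.003,0,0,0.088]]]';python3 -m crank '[[[0,0,0,-0.001,0,0,0.088],[0,0,0,-0.002,0,0,0.088],[0,0,0,-0.002,0,0,0.088],[0,0,0,-0.002,0,0,0.088]]]'; python3 -c "
from h import *
where()"
```

```text
t: 12.37
position: [509.1, 27.0, 24.1]
orientation: [-0.005, 0.045, 0.999, 0.0]
ft_force: [-16.5, -1.3, 14.8]
opening: 0.996
gripper_force: 8.7
t: 12.7
position: [509.1, 27.0, 24.1]
orientation: [-0.007, 0.045, 0.999, 0.0]
ft_force: [-25.4, -1.6, 20.9]
opening: 1.004
gripper_force: 12.7
jig [-64.7 -34.7] z 24.1 F [-25.4  -1.6  20.9] M [-0.19  3.79  0.22]
```

```bash
python3 -m crank '[[[0,0,0,0.02,0,0,0.088],[0,0,0,0.02,0,-0.03,0.088],[0,0,0,0.02,0,-0.07,0.07],[0,0,0.1,0.02,0,-0.11,0.07],[0,0,0.2,0.02,0,-0.15,0.07],[0,0,0.3,0.02,0,-0.19,0.07],[0,0,0.4,0.02,0,-0.22,0.07],[0,0,0.5,0.02,0,-0.22,0.07],[0,0,0.6,0.02,0,-0.22,0.07]]]';python3 -c "
from h import *
where();go(540,-300,250,0)
d=shot('wrist'); cv2.imwrite('pics/w3.png',d['image'])
for n in ['dowel_right','dowel_left','end_stop','plaque','plaque_far_left','plaque_far_right','plaque_left_end','stud_a']:
    for r in place_of(n,'wrist')[:5]:
        p=at_z(d,r['xy'],28 if 'plaque_' in n else 18)[0]
        print(n,round(r['p'],2),np.round(r['xy']),p.round(1),np.round(w2j(*p[:2]),1))
"
```

```text
t: 13.45
position: [495.7, 28.1, 246.1]
orientation: [0.002, 0.341, 0.94, 0.0]
ft_force: [-0.4, -0.2, -0.2]
opening: 0.797
gripper_force: 0.0
jig [-78.1 -34.8] z 246.1 F [-0.4 -0.2 -0.2] M [-0.01  0.05  0.02]
turn [0.004 0.003 0.874] shift [-0.2445 -0.2232 -0.0035]
dowel_right 0.73 [321. 294.] [628.1 -81.6  18. ] [  63.7 -132.1]
dowel_left 0.56 [406. 240.] [637.6  52.4  18. ] [60.9  2.3]
dowel_left 0.4 [421. 152.] [556.  131.9  18. ] [-27.5  74. ]
end_stop 0.79 [420. 150.] [553.2 132.7  18. ] [-30.4  74.6]
plaque 0.95 [354. 219.] [572.7  19.7  18. ] [ -0.7 -36.2]
plaque_far_left 0.57 [458. 211.] [641.3 124.1  28. ] [58.1 74. ]
plaque_far_right 0.92 [307. 297.] [615.4 -94.1  28. ] [  52.1 -145.6]
plaque_left_end 0.6 [434. 174.] [583.5 127.6  28. ] [ 0.3 72.2]
stud_a 0.79 [445. 233.] [661.6  96.6  18. ] [80.9 48.4]
stud_a 0.74 [355. 288.] [651.4 -40.2  18. ] [ 83.1 -88.7]
stud_a 0.6 [420. 105.] [511.5 161.8  18. ] [-74.6  99.7]
```

View pics/w3.png

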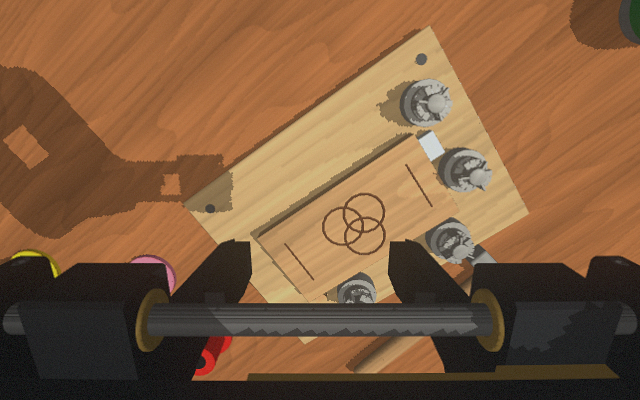

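The plaque sits against dowels and the end stop (left end at ~(420,150) touching the stop); the jig estimate agrees to about 1–2 mm. Now the nuts.

```bash
python3 -m crank '[[[0,0,0.12,-0.03,-0.03,-0.02,0.07],[0,0,0.24,-0.06,-0.05,-0.02,0.07],[0,0,0.36,-0.09,-0.08,-0.02,0.07],[0,0,0.48,-0.12,-0.11,-0.02,0.07],[0,0,0.6,-0.15,-0.14,-0.02,0.07],[0,0,0.72,-0.18,-0.165,-0.02,0.07],[0,0,0.84,-0.2,-0.19,-0.02,0.07],[0,0,0.87,-0.244,-0.223,-0.02,0.07],[0,0,0.87,-0.244,-0.223,-0.02,0.07],[0,0,0.87,-0.244,-0.223,-0.02,0.07]]]';python3 -c "
from h import *
d=shot('wrist'); cv2.imwrite('pics/w4.png',d['image'])
print(tool().round(2).tolist(), state()['joints'].round(2))
for r in place_of('nut_1','wrist'): 
    x,y=np.int32(r['xy']); print(round(r['p'],2),np.round(r['xy']),at_z(d,r['xy'],0)[0].round(1),d['image'][min(y,399),min(x,639)])
"
```

```text
t: 14.73
position: [541.0, -302.5, 262.6]
orientation: [-0.001, 0.705, 0.709, -0.0]
ft_force: [-0.7, 0.2, 0.2]
opening: 0.794
gripper_force: 0.0
[[-0.01, 1.0, -0.0, 540.89], [1.0, 0.01, 0.0, -300.32], [0.0, -0.0, -1.0, 263.04], [0.0, 0.0, 0.0, 1.0]] [-0.7   0.49  1.04  0.    1.61 -0.71]
0.93 [267. 209.] [ 468.2 -365.6    0. ] [ 46  57 219]
0.89 [279. 299.] [ 481.1 -505.7    0. ] [77 47 49]
0.83 [358. 226.] [ 593.3 -388.8    0. ] [ 44  54 228]
0.81 [353. 128.] [ 581.7 -257.7    0. ] [46 50 69]
0.61 [261. 121.] [ 466.5 -249.6    0. ] [168 145 227]
```

View pics/w4.png

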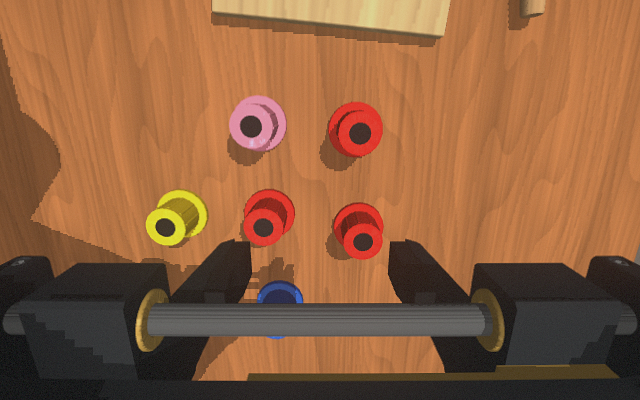

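```bash
python3 -c "
from h import *
d=shot('wrist')
hsv=cv2.cvtColor(d['image'],cv2.COLOR_BGR2HSV)
p=[(360,133),(264,228),(363,242)]
print(at_z(d,p,54).round(1))
# flange outline fit: red mask, top edge arcs (x extents at z=8)
m=(((hsv[...,0]<4)|(hsv[...,0]>174))&(hsv[...,1]>170)&(hsv[...,2]>70)).astype(np.uint8)
n,l,s,c=cv2.connectedComponentsWithStats(m)
for i in range(1,n):
    if s[i,4]>300:
        print(s[i],c[i])
        from scipy.optimize import least_squares
        best=None
        q=c[i]
        a=np.linspace(0,2*np.pi,48,endpoint=False)
        def sil(xy):
            P=[np.c_[xy[0]+r*np.cos(a),xy[1]+r*np.sin(a),0*a+z] for r,z in((34,0),(34,8),(24,8),(24,54))]
            im=np.zeros((400,640),np.uint8)
            for A,B in((0,1),(2,3)):
                h=cv2.convexHull(proj(d,np.r_[P[A],P[B]]).astype(np.float32)); cv2.fillConvexPoly(im,h.astype(np.int32),1)
            return im
        x0=at_z(d,[q],20)[0,:2]
        mm=cv2.morphologyEx((l==i).astype(np.uint8),cv2.MORPH_CLOSE,np.ones((25,25)))
        g=[((sil(x0+[u,v])!=mm).sum(),u,v) for u in range(-16,17,2) for v in range(-16,17,2)]
        e,u,v=min(g); print(e,x0+[u,v])
go(582,-258,90,-0.9)
"
```

```text
[[ 583.7 -254.9   54. ]
 [ 473.6 -368.    54. ]
 [ 593.3 -385.1   54. ]]
[ 328  106   54   54 1837] [354.62112139 131.48829614]
206 [ 583.37501043 -260.12593711]
[ 244  192   51   56 1793] [268.35136642 217.73563859]
188 [ 473.6422085  -371.27947808]
[ 333  206   50   56 1660] [359.35783133 231.56506024]
185 [ 592.93645866 -389.53290138]
turn [-0.001 -0.     0.91 ] shift [0.0397 0.0415 0.174 ]
```

```bash
python3 -m crank '[[[0,0,0.12,0.01,0.01,0.02,0.08],[0,0,0.24,0.02,0.02,0.04,0.08],[0,0,0.36,0.03,0.03,0.06,0.08],[0,0,0.48,0.04,0.041,0.09,0.08],[0,0,0.6,0.041,0.042,0.11,0.08],[0,0,0.72,0.041,0.042,0.13,0.08],[0,0,0.84,0.041,0.042,0.15,0.08],[0,0,0.91,0.041,0.042,0.173,0.08],[0,0,0.91,0.041,0.042,0.173,0.08],[0,0,0.91,0.041,0.042,0.173,0.08]]]';python3 -c "
from h import *
d=shot('wrist'); cv2.imwrite('pics/w5.png',d['image'])
for r in place_of('nut_1','wrist')[:3]: print(r['p'],r['xy'],at_z(d,r['xy'],0)[0].round(1))
go(583,-257,16,-0.9)
"
```

```text
t: 15.72
position: [582.6, -256.5, 91.3]
orientation: [-0.001, 0.944, 0.331, -0.0]
ft_force: [-0.1, 0.1, -0.4]
opening: 0.91
gripper_force: 0.0
0.96 [339.0, 361.7] [ 472.7 -366.6    0. ]
0.85 [232.2, 302.5] [ 464.  -253.8    0. ]
0.8 [322.6, 201.3] [ 584.3 -257.5    0. ]
turn [ 0.002 -0.001  0.002] shift [ 0.     -0.0008  0.0769]
```

View pics/w5.png

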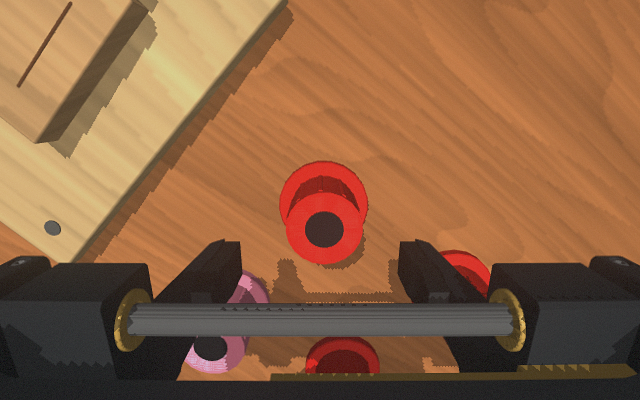

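Nut A is centred between the fingers at (324,215).

```bash
python3 -m crank '[[[0,0,0,0.0005,-0.0005,0.03,0.08],[0,0,0,0.0005,-0.0005,0.06,0.08],[0,0,0,0.0005,-0.0005,0.077,0.08],[0,0,0,0.0005,-0.0005,0.077,0.08],[0,0,0,0.0005,-0.0005,0.077,0.046],[0,0,0,0.0005,-0.0005,0.077,0.04],[0,0,0,0.0005,-0.0005,0.077,0.04],[0,0,0,0.0005,-0.0005,0.077,0.04],[0,0,0,0.0005,-0.0005,0.077,0.04],[0,0,0,0.0005,-0.0005,0.077,0.04]]]' 40; python3 -m crank '[[[0,0,0,0,0,-0.04,0.04],[0,0,0,0,0,-0.08,0.04],[0,0,0,0,0,-0.1,0.04],[0,0,0,0,0,-0.1,0.04]]]'; python3 -c "
from h import *
where()
gj(82,-88,132,-0.9)
"
```

```text
t: 16.65
position: [583.3, -257.6, 15.1]
orientation: [0.001, 0.944, 0.329, 0.001]
ft_force: [-0.1, 0.2, 4.6]
opening: 0.513
gripper_force: 38.9
t: 16.98
position: [584.4, -258.1, 119.2]
orientation: [0.003, 0.944, 0.329, 0.003]
ft_force: [0.4, 0.4, -1.2]
opening: 0.513
gripper_force: 38.8
jig [  36.2 -311.8] z 119.2 F [ 0.4  0.4 -1.2] M [-0.09  0.07 -0.  ]
turn [ 0.008 -0.003  0.09 ] shift [ 0.1876 -0.1304 -0.0134]
```

```bash
python3 -m crank '[[[0,0,0,0.03,-0.02,-0.02,0.04],[0,0,0,0.06,-0.041,-0.02,0.04],[0,0,0,0.09,-0.062,-0.02,0.04],[0,0,0,0.12,-0.083,-0.02,0.04],[0,0,0,0.15,-0.104,-0.02,0.04],[0,0,0,0.18,-0.125,-0.02,0.04],[0,0,0,0.188,-0.13,-0.02,0.04],[0,0,0,0.188,-0.13,-0.02,0.04]]]'; python3 -c "
from h import *
where()
d=shot('wrist'); cv2.imwrite('pics/w6.png',d['image'])
for n in ['stud_a','dowel_right','dowel_left','nut_1']:
  for r in place_of(n,'wrist')[:3]: p=at_z(d,r['xy'],18 if n!='nut_1' else tool()[2,3]-15)[0]; print(n,r['p'],r['xy'],p.round(1),np.round(w2j(*p[:2]),1))
gj(82,-88,90,-0.9)
"
```

```text
t: 17.65
position: [649.3, -35.8, 132.5]
orientation: [-0.001, 0.944, 0.33, -0.001]
ft_force: [-0.4, 0.1, -2.5]
opening: 0.51
gripper_force: 38.8
jig [ 80.6 -84.5] z 132.5 F [-0.4  0.1 -2.5] M [-0.1   0.21 -0.01]
stud_a 0.71 [92.0, 94.6] [600.8 154.8  18. ] [ 15.  100.9]
stud_a 0.68 [197.6, 78.1] [662.8  95.8  18. ] [82.1 47.7]
stud_a 0.62 [327.9, 195.8] [652.1 -41.9  18. ] [ 83.9 -90.3]
dowel_right 0.39 [99.3, 133.9] [577. 136.  18.] [-7. 80.]
dowel_left 0.73 [326.5, 193.2] [653.1 -39.5  18. ] [ 84.8 -87.9]
dowel_left 0.59 [229.2, 136.3] [641.2  51.9  18. ] [64.6  2. ]
nut_1 0.69 [317.4, 242.0] [649.4 -33.6 118.7] [ 80.5 -82.4]
turn [-0.     0.001  0.088] shift [0.0016 0.0001 0.0437]
```

View pics/w6.png

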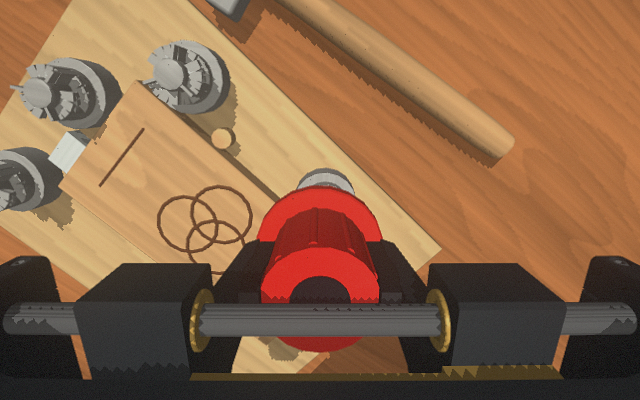

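```bash
python3 -m crank '[[[0,0,0,0.0016,0,0.02,0.04],[0,0,0,0.0016,0,0.043,0.04],[0,0,0,0.0016,0,0.043,0.04],[0,0,0,0.0016,0,0.048,0.04],[0,0,0,0.0016,0,0.053,0.04],[0,0,0,0.0016,0,0.058,0.04],[0,0,0,0.0016,0,0.063,0.04],[0,0,0,0.0016,0,0.063,0.04]]]'; python3 -c "
from h import *
where()
"
```

```text
t: 18.57
position: [650.4, -37.6, 70.4]
orientation: [-0.0, 0.944, 0.329, -0.0]
ft_force: [-0.3, -0.7, -1.9]
opening: 0.51
gripper_force: 38.8
jig [ 81.9 -86.2] z 70.4 F [-0.3 -0.7 -1.9] M [-0.08  0.1  -0.01]
```

```bash
python3 -m crank '[[[0,0,0,0,0,0.002,0.04],[0,0,0,0,0,0.003,0.04],[0,0,0,0,0,0.003,0.04]]]'; python3 -c "
from h import *
where()
gj(82,-88,69)"
```

```text
t: 18.82
position: [650.8, -37.6, 68.1]
orientation: [0.0, 0.944, 0.329, 0.0]
ft_force: [-0.2, -0.8, -2.1]
opening: 0.514
gripper_force: 38.8
jig [ 82.3 -86.2] z 68.1 F [-0.2 -0.8 -2.1] M [-0.12  0.09  0.03]
turn [ 0.     0.    -2.381] shift [-0.0014  0.0011 -0.0009]
```

```bash
python3 -m crank '[[[0,0,0,-0.0006,0.001,0.001,0.04],[0,0,0,-0.0006,0.001,0.002,0.04],[0,0,0,-0.0006,0.001,0.003,0.04],[0,0,0,-0.0006,0.001,0.003,0.04]]]'; python3 -c "
from h import *
where()"
```

```text
t: 19.15
position: [650.8, -38.7, 64.8]
orientation: [-0.0, 0.944, 0.329, -0.0]
ft_force: [-0.6, 0.4, -2.3]
opening: 0.51
gripper_force: 38.8
jig [ 82.3 -87.3] z 64.8 F [-0.6  0.4 -2.3] M [-0.06  0.11 -0.  ]
```

```bash
python3 -m crank '[[[0,0,0,0,0,0.002,0.04],[0,0,0,0,0,0.004,0.04],[0,0,0,0,0,0.005,0.04],[0,0,0,0,0,0.005,0.04]]]'; python3 -m crank '[[[0,0,0,0,0,0.001,0.04],[0,0,0,0,0,0.002,0.04],[0,0,0,0,0,0.002,0.04]]]'; python3 -c "
from h import *
where()"
```

```text
t: 19.48
position: [650.7, -38.7, 59.6]
orientation: [-0.0, 0.944, 0.329, -0.0]
ft_force: [0.0, -0.6, -2.1]
opening: 0.511
gripper_force: 38.8
t: 19.73
position: [650.8, -38.7, 57.8]
orientation: [-0.0, 0.944, 0.329, -0.0]
ft_force: [-0.4, -0.2, -0.8]
opening: 0.51
gripper_force: 38.8
jig [ 82.4 -87.3] z 57.8 F [-0.4 -0.2 -0.8] M [-0.08  0.16  0.03]
```

It fell straight into the thread start. Now screw forward (clockwise, +rz) following the sink.

```bash
python3 -m crank '[[[0,0,0.1,0,0,0.001,0.04],[0,0,0.2,0,0,0.0015,0.04],[0,0,0.3,0,0,0.0018,0.04],[0,0,0.4,0,0,0.002,0.04],[0,0,0.5,0,0,0.0022,0.04],[0,0,0.6,0,0,0.0025,0.04]]]'; python3 -c "
from h import *
where()"
```

```text
t: 20.23
position: [651.0, -38.7, 55.7]
orientation: [0.0, 0.999, 0.032, 0.0]
ft_force: [0.7, 0.3, -0.4]
opening: 0.511
gripper_force: 38.8
jig [ 82.5 -87.3] z 55.7 F [ 0.7  0.3 -0.4] M [-0.01  0.17  0.02]
```

```bash
python3 -m crank '[[[0,0,0.1,0,0,0.0005,0.04],[0,0,0.2,0,0,0.001,0.04],[0,0,0.3,0,0,0.0013,0.04],[0,0,0.4,0,0,0.0016,0.04],[0,0,0.4,0,0,0.0016,0.04]]]'; python3 -c "
from h import *
where()"
```

```text
t: 20.65
position: [651.3, -39.0, 54.7]
orientation: [0.001, 0.986, -0.165, 0.001]
ft_force: [-0.1, -1.3, 2.2]
opening: 0.507
gripper_force: 39.9
jig [ 82.9 -87.6] z 54.7 F [-0.1 -1.3  2.2] M [-0.22  0.18  0.77]
```

```bash
python3 -m crank '[[[0,0,0.06,0,0,0.0005,0.04],[0,0,0.12,0,0,0.001,0.04],[0,0,0.12,0,0,0.001,0.04]]]'; python3 -c "
from h import *
where()"; python3 -m crank '[[[0,0,-0.12,0,0,-0.001,0.065],[0,0,-0.12,0,0,-0.001,0.08],[0,0,-0.12,0,0,-0.001,0.08],[0,0,-0.12,0,0,-0.001,0.08],[0,0,-0.12,0,0,-0.03,0.08],[0,0,-0.12,0,0,-0.07,0.08],[0,0,-0.12,0,0,-0.11,0.08],[0,0,-0.12,0,0,-0.13,0.08]]]'; python3 -c "
from h import *
where()
d=shot('wrist'); cv2.imwrite('pics/w7.png',d['image'])
print(state()['joints'].round(2)); go(593,-387,130,-0.9)"
```

```text
t: 20.9
position: [651.9, -39.3, 54.6]
orientation: [0.001, 0.975, -0.222, 0.002]
ft_force: [-0.1, -2.2, 7.6]
opening: 0.51
gripper_force: 40.6
jig [ 83.6 -87.8] z 54.6 F [-0.1 -2.2  7.6] M [-0.29  0.12  1.11]
t: 21.57
position: [651.9, -38.9, 187.9]
orientation: [0.0, 0.986, -0.165, 0.003]
ft_force: [0.4, -0.5, 0.4]
opening: 0.909
gripper_force: 0.0
jig [ 83.4 -87.3] z 187.9 F [ 0.4 -0.5  0.4] M [-0.06  0.11 -0.02]
[-0.24  0.59  1.07  0.    1.47  1.66]
turn [ 0.004 -0.01  -1.002] shift [0.0561 0.3485 0.0608]
```

View pics/w7.png

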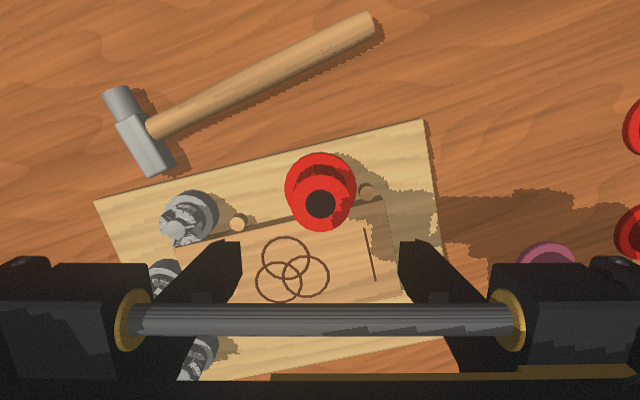

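Nut A is down on stud a, centred at (320,195). Next nut B.

```bash
python3 -m crank '[[[0,0,-0.12,0.006,0.035,0,0.08],[0,0,-0.24,0.012,0.07,0,0.08],[0,0,-0.36,0.018,0.11,0,0.08],[0,0,-0.48,0.024,0.15,0,0.08],[0,0,-0.6,0.03,0.19,0.02,0.08],[0,0,-0.72,0.036,0.23,0.03,0.08],[0,0,-0.84,0.042,0.27,0.04,0.08],[0,0,-0.96,0.05,0.31,0.06,0.08],[0,0,-1.0,0.056,0.348,0.08,0.08],[0,0,-1.0,0.056,0.348,0.09,0.08]]]'; python3 -m crank '[[[0,0,0,0,0,0,0.08],[0,0,0,0,0,0,0.08],[0,0,0,0,0,0,0.08]]]'; python3 -c "
from h import *
d=shot('wrist'); 
for r in place_of('nut_1','wrist')[:4]: print(r['p'],r['xy'],at_z(d,r['xy'],0)[0].round(1))
where(); go(593,-387,15.5,-0.9)
cv2.imwrite('pics/w8.png',d['image'])
"
```

```text
t: 22.45
position: [588.7, -391.3, 90.3]
orientation: [-0.0, 0.945, 0.327, -0.001]
ft_force: [-0.5, -0.5, -0.4]
opening: 0.908
gripper_force: 0.0
t: 22.7
position: [591.8, -384.7, 94.0]
orientation: [0.0, 0.944, 0.329, 0.0]
ft_force: [-0.4, -0.1, 0.7]
opening: 0.91
gripper_force: 0.0
0.86 [95.4, 224.3] [ 463.2 -253.9    0. ]
0.84 [220.3, 291.5] [ 474.3 -367.9    0. ]
0.73 [324.8, 204.7] [ 592.  -389.5    0. ]
0.7 [349.9, 366.2] [ 482.1 -507.7   -0. ]
jig [  55.3 -437.2] z 94.5 F [-1.  -0.4  0.8] M [-0.05  0.07  0.06]
turn [ 0.002 -0.     0.   ] shift [-0.0007  0.0022  0.079 ]
```

```bash
python3 -m crank '[[[0,0,0,-0.0015,0.0025,0.03,0.08],[0,0,0,-0.0015,0.0025,0.06,0.08],[0,0,0,-0.0015,0.0025,0.079,0.08],[0,0,0,-0.0015,0.0025,0.079,0.08],[0,0,0,-0.0015,0.0025,0.079,0.046],[0,0,0,-0.0015,0.0025,0.079,0.04],[0,0,0,-0.0015,0.0025,0.079,0.04],[0,0,0,-0.0015,0.0025,0.079,0.04],[0,0,0,-0.0015,0.0025,0.079,0.04],[0,0,0,-0.0015,0.0025,0.079,0.04]]]' 40; python3 -m crank '[[[0,0,0,0,0,-0.04,0.04],[0,0,0,0,0,-0.08,0.04],[0,0,0,0,0,-0.12,0.04],[0,0,0,0,0,-0.12,0.04]]]'; python3 -c "
from h import *
where()
gj(82,47,132,-0.9)
"
```

```text
t: 23.63
position: [591.6, -389.1, 15.0]
orientation: [0.001, 0.944, 0.329, 0.0]
ft_force: [-0.4, 0.7, 3.8]
opening: 0.513
gripper_force: 38.6
t: 23.97
position: [593.5, -390.8, 143.3]
orientation: [0.006, 0.944, 0.329, 0.003]
ft_force: [0.7, 0.1, -0.4]
opening: 0.512
gripper_force: 38.6
jig [  57.4 -443.2] z 143.3 F [ 0.7  0.1 -0.4] M [-0.1   0.09  0.02]
turn [ 0.014 -0.003  0.09 ] shift [ 0.3558 -0.3381  0.0073]
```

```bash
python3 -m crank '[[[0,0,0,0.029,-0.028,0,0.04],[0,0,0,0.058,-0.056,0,0.04],[0,0,0,0.087,-0.084,0,0.04],[0,0,0,0.116,-0.112,0,0.04],[0,0,0,0.145,-0.14,0,0.04],[0,0,0,0.174,-0.168,0,0.04],[0,0,0,0.203,-0.196,0,0.04],[0,0,0,0.232,-0.224,0,0.04],[0,0,0,0.261,-0.252,0,0.04],[0,0,0,0.29,-0.28,0,0.04]]]';python3 -m crank '[[[0,0,0,0.028,-0.027,0,0.04],[0,0,0,0.056,-0.054,0,0.04],[0,0,0,0.066,-0.059,0,0.04],[0,0,0,0.066,-0.059,0,0.04],[0,0,0,0.066,-0.059,0,0.04],[0,0,0,0.066,-0.059,0,0.04]]]'; python3 -c "
from h import *
where()
gj(82.3,47.2,76,-0.9)
"
```

```text
t: 24.8
position: [644.7, 12.5, 133.8]
orientation: [-0.0, 0.944, 0.329, -0.0]
ft_force: [0.4, 0.2, -1.1]
opening: 0.514
gripper_force: 38.6
t: 25.3
position: [659.9, 96.4, 133.7]
orientation: [0.0, 0.945, 0.328, -0.0]
ft_force: [-0.4, -1.0, -2.4]
opening: 0.513
gripper_force: 38.6
jig [79.2 48.1] z 133.7 F [-0.4 -1.  -2.4] M [-0.07  0.17 -0.02]
turn [0.    0.001 0.089] shift [0.0017 0.0028 0.0577]
```

```bash
python3 -m crank '[[[0,0,0,0.0017,0.0028,0.02,0.04],[0,0,0,0.0017,0.0028,0.04,0.04],[0,0,0,0.0017,0.0028,0.045,0.04],[0,0,0,0.0017,0.0028,0.05,0.04],[0,0,0,0.0017,0.0028,0.055,0.04],[0,0,0,0.0017,0.0028,0.058,0.04],[0,0,0,0.0017,0.0028,0.061,0.04],[0,0,0,0.0017,0.0028,0.064,0.04],[0,0,0,0.0017,0.0028,0.064,0.04]]]'; python3 -c "
from h import *
where()
"
```

```text
t: 26.05
position: [663.0, 95.8, 70.5]
orientation: [0.001, 0.944, 0.329, -0.0]
ft_force: [-1.8, -4.2, -1.3]
opening: 0.513
gripper_force: 38.8
jig [82.3 47.8] z 70.5 F [-1.8 -4.2 -1.3] M [-0.8   0.41 -0.14]
```

```bash
python3 -m crank '[[[0,0,0,-0.0008,0.0004,0,0.04],[0,0,0,-0.0008,0.0004,0.001,0.04],[0,0,0,-0.0008,0.0004,0.002,0.04],[0,0,0,-0.0008,0.0004,0.003,0.04],[0,0,0,-0.0008,0.0004,0.003,0.04]]]'; python3 -c "
from h import *
where()
"
```

```text
t: 26.47
position: [663.0, 95.7, 67.7]
orientation: [0.0, 0.944, 0.329, 0.001]
ft_force: [-2.6, -2.2, 3.8]
opening: 0.512
gripper_force: 38.8
jig [82.3 47.7] z 67.7 F [-2.6 -2.2  3.8] M [-0.62  0.56 -0.11]
```

```bash
python3 -m crank '[[[0,0,-0.08,-0.0004,0,0.001,0.04],[0,0,-0.16,-0.0004,0,0.001,0.04],[0,0,-0.24,-0.0004,0,0.001,0.04],[0,0,-0.32,-0.0004,0,0.001,0.04]]]'; python3 -c "
from h import *
where()
"
```

```text
t: 26.8
position: [663.4, 96.2, 67.5]
orientation: [0.0, 0.88, 0.475, 0.002]
ft_force: [-0.1, 2.5, 6.6]
opening: 0.508
gripper_force: 40.5
jig [82.7 48.2] z 67.5 F [-0.1  2.5  6.6] M [ 0.13  0.14 -1.52]
```

```bash
python3 -m crank '[[[0,0,0.06,0,0,0.001,0.04],[0,0,0.12,0,0,0.002,0.04],[0,0,0.16,0,0,0.002,0.04],[0,0,0.16,0,0,0.002,0.04]]]'; python3 -c "
from h import *
where()
"
```

```text
t: 27.13
position: [662.8, 95.9, 64.1]
orientation: [0.0, 0.915, 0.403, 0.001]
ft_force: [0.1, -1.0, -1.6]
opening: 0.512
gripper_force: 40.3
jig [82.  47.8] z 64.1 F [ 0.1 -1.  -1.6] M [-0.16 -0.03 -0.04]
```

Dropping freely. Go down on the thread start.

```bash
python3 -m crank '[[[0,0,0,0,0,0.002,0.04],[0,0,0,0,0,0.004,0.04],[0,0,0,0,0,0.006,0.04],[0,0,0,0,0,0.007,0.04],[0,0,0,0,0,0.007,0.04]]]'; python3 -c "
from h import *
where()
"
```

```text
t: 27.55
position: [662.4, 95.6, 57.2]
orientation: [0.0, 0.915, 0.403, 0.0]
ft_force: [-0.6, -1.3, 2.2]
opening: 0.51
gripper_force: 40.4
jig [81.7 47.5] z 57.2 F [-0.6 -1.3  2.2] M [-0.23  0.18  0.01]
```

```bash
python3 -m crank '[[[0,0,0.1,0,0,0.0005,0.04],[0,0,0.2,0,0,0.001,0.04],[0,0,0.3,0,0,0.0013,0.04],[0,0,0.4,0,0,0.0016,0.04],[0,0,0.5,0,0,0.0018,0.04],[0,0,0.6,0,0,0.002,0.04],[0,0,0.7,0,0,0.0023,0.04],[0,0,0.8,0,0,0.0025,0.04],[0,0,0.8,0,0,0.0025,0.04]]]'; python3 -c "
from h import *
where()
"
```

```text
t: 28.3
position: [662.7, 95.9, 54.8]
orientation: [-0.0, 1.0, 0.013, 0.001]
ft_force: [0.3, 0.2, 3.0]
opening: 0.513
gripper_force: 40.4
jig [81.9 47.9] z 54.8 F [0.3 0.2 3. ] M [ 0.09  0.03 -0.04]
```

```bash
python3 -m crank '[[[0,0,0.1,0,0,0.0004,0.04],[0,0,0.2,0,0,0.0006,0.04],[0,0,0.3,0,0,0.0006,0.04],[0,0,0.4,0,0,0.0006,0.04],[0,0,0.4,0,0,0.0006,0.04]]]'; python3 -c "
from h import *
where()
"
```

```text
t: 28.72
position: [662.6, 95.9, 54.2]
orientation: [-0.0, 0.983, -0.183, 0.0]
ft_force: [-1.5, 2.0, 3.9]
opening: 0.506
gripper_force: 40.5
jig [81.9 47.8] z 54.2 F [-1.5  2.   3.9] M [0.13 0.13 0.67]
```

```bash
python3 -m crank '[[[0,0,0.06,0,0,0.0005,0.04],[0,0,0.12,0,0,0.001,0.04],[0,0,0.12,0,0,0.001,0.04]]]'; python3 -c "
from h import *
where()"; python3 -m crank '[[[0,0,-0.02,0,0,-0.001,0.065],[0,0,-0.02,0,0,-0.001,0.075],[0,0,-0.02,0,0,-0.001,0.08],[0,0,-0.02,0,0,-0.001,0.08],[0,0,-0.02,0,0,-0.03,0.08],[0,0,-0.02,0,0,-0.07,0.08],[0,0,-0.02,0,0,-0.11,0.08],[0,0,-0.02,0,0,-0.11,0.08]]]'; python3 -c "
from h import *
where()
d=shot('wrist'); cv2.imwrite('pics/w9.png',d['image'])
print(state()['joints'].round(2)); go(473.5,-369,130,-0.9)"
```

```text
t: 28.97
position: [663.2, 95.7, 54.2]
orientation: [-0.0, 0.971, -0.24, 0.002]
ft_force: [0.5, 0.7, 9.0]
opening: 0.512
gripper_force: 40.7
jig [82.5 47.7] z 54.2 F [0.5 0.7 9. ] M [-0.04  0.1   1.08]
t: 29.63
position: [665.0, 95.6, 171.2]
orientation: [-0.001, 0.973, -0.232, 0.007]
ft_force: [0.6, 0.3, -0.0]
opening: 0.908
gripper_force: 0.0
jig [84.3 47.8] z 171.2 F [ 0.6  0.3 -0. ] M [0.03 0.06 0.  ]
[-0.03  0.64  1.04  0.    1.45  2.01]
turn [ 1.00e-03 -9.00e-03 -1.14e+00] shift [0.04   0.5006 0.0358]
```

View pics/w9.png

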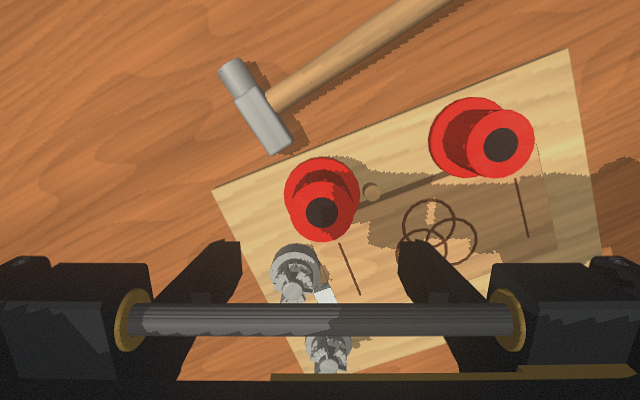

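Both nuts A (right, ~(465,135)) and B (320,190) are down on studs a and b. Now nut C.

```bash
python3 -m crank '[[[0,0,-0.12,0.003,0.041,-0.02,0.08],[0,0,-0.24,0.006,0.082,-0.02,0.08],[0,0,-0.36,0.01,0.123,-0.02,0.08],[0,0,-0.48,0.013,0.164,-0.02,0.08],[0,0,-0.6,0.016,0.205,-0.02,0.08],[0,0,-0.72,0.02,0.246,-0.02,0.08],[0,0,-0.84,0.023,0.287,-0.02,0.08],[0,0,-0.96,0.026,0.328,0,0.08],[0,0,-1.08,0.03,0.369,0,0.08],[0,0,-1.14,0.033,0.41,0,0.08]]]'; python3 -m crank '[[[0,0,0,0,0,0,0.08],[0,0,0,0,0,0,0.08]]]'; python3 -c "
from h import *
where(); go(473.5,-369,95,-0.9)
"
```

```text
t: 30.52
position: [511.3, -269.0, 161.2]
orientation: [-0.002, 0.943, 0.332, -0.001]
ft_force: [1.3, -0.1, -0.5]
opening: 0.909
gripper_force: 0.0
t: 30.68
position: [511.8, -269.6, 162.1]
orientation: [-0.001, 0.945, 0.327, -0.001]
ft_force: [-0.3, -0.4, -0.2]
opening: 0.911
gripper_force: 0.0
jig [ -35.1 -329.9] z 162.1 F [-0.3 -0.4 -0.2] M [-0.03  0.15 -0.04]
turn [-0.002  0.    -0.005] shift [-0.0915  0.0546  0.067 ]
```

```bash
python3 -m crank '[[[0,0,0,-0.03,0.018,0.01,0.08],[0,0,0,-0.06,0.036,0.03,0.08],[0,0,0,-0.091,0.055,0.067,0.08],[0,0,0,-0.091,0.055,0.067,0.08],[0,0,0,-0.091,0.055,0.067,0.08],[0,0,0,-0.091,0.055,0.067,0.08]]]'; python3 -c "
from h import *
d=shot('wrist')
for r in place_of('nut_1','wrist')[:4]: print(r['p'],r['xy'],at_z(d,r['xy'],0)[0].round(1))
where(); go(473.5,-368.5,15.5,-0.9)
"
```

```text
t: 31.18
position: [476.4, -366.5, 96.4]
orientation: [-0.001, 0.944, 0.329, 0.0]
ft_force: [-0.9, -0.1, 0.2]
opening: 0.908
gripper_force: 0.0
0.93 [238.7, 305.2] [ 355.4 -370.4    0. ]
0.67 [189.2, 120.0] [ 464.9 -251.7    0. ]
0.59 [317.8, 206.9] [ 471.  -368.5    0. ]
jig [ -60.9 -429.5] z 97.7 F [-0.5  0.6  1.1] M [-0.06  0.15 -0.  ]
turn [ 0.002 -0.     0.001] shift [-0.004  -0.0007  0.0822]
```

```bash
python3 -m crank '[[[0,0,0,-0.003,-0.001,0.03,0.08],[0,0,0,-0.003,-0.001,0.06,0.08],[0,0,0,-0.003,-0.001,0.082,0.08],[0,0,0,-0.003,-0.001,0.082,0.08],[0,0,0,-0.003,-0.001,0.082,0.08]]]'; python3 -c "
from h import *
where(); go(473,-368.3,15.3,-0.9)
"
```

```text
t: 31.7
position: [473.6, -368.1, 15.2]
orientation: [-0.0, 0.944, 0.329, 0.0]
ft_force: [0.8, 0.3, -0.3]
opening: 0.907
gripper_force: 0.0
jig [ -64.2 -431.4] z 15.2 F [ 0.8  0.3 -0.3] M [-0.06  0.12 -0.03]
turn [ 0. -0.  0.] shift [-0.0006 -0.0001 -0.0001]
```

```bash
python3 -m crank '[[[0,0,0,0,0,0,0.05],[0,0,0,0,0,0,0.04],[0,0,0,0,0,0,0.04],[0,0,0,0,0,0,0.04],[0,0,0,0,0,0,0.04],[0,0,0,0,0,0,0.04],[0,0,0,0,0,-0.04,0.04],[0,0,0,0,0,-0.08,0.04],[0,0,0,0,0,-0.12,0.04],[0,0,0,0,0,-0.12,0.04]]]' 40; python3 -m crank '[[[0,0,0,0,0,0,0.04],[0,0,0,0,0,0,0.04]]]'; python3 -c "
from h import *
where()
gj(-75,102,132,-0.9)
"
```

```text
t: 32.53
position: [474.7, -371.0, 142.1]
orientation: [0.006, 0.944, 0.329, 0.002]
ft_force: [0.7, -0.9, -0.1]
opening: 0.512
gripper_force: 38.6
t: 32.7
position: [472.2, -368.4, 133.3]
orientation: [-0.001, 0.944, 0.329, -0.0]
ft_force: [-0.2, 0.3, -2.3]
opening: 0.51
gripper_force: 38.6
jig [ -65.5 -431.9] z 133.3 F [-0.2  0.3 -2.3] M [-0.12  0.19  0.05]
turn [-0.002  0.     0.09 ] shift [ 0.3612 -0.3933  0.0021]
```

```bash
python3 -m crank '[[[0,0,0,0.027,-0.029,0,0.04],[0,0,0,0.054,-0.058,0,0.04],[0,0,0,0.081,-0.087,0,0.04],[0,0,0,0.108,-0.116,0,0.04],[0,0,0,0.135,-0.145,0,0.04],[0,0,0,0.162,-0.174,0,0.04],[0,0,0,0.189,-0.203,0,0.04],[0,0,0,0.216,-0.232,0,0.04],[0,0,0,0.243,-0.262,0,0.04],[0,0,0,0.27,-0.292,0,0.04]]]';python3 -m crank '[[[0,0,0,0.027,-0.029,0,0.04],[0,0,0,0.054,-0.058,0,0.04],[0,0,0,0.081,-0.087,0,0.04],[0,0,0,0.091,-0.101,0,0.04],[0,0,0,0.091,-0.101,0,0.04],[0,0,0,0.091,-0.101,0,0.04],[0,0,0,0.091,-0.101,0,0.04]]]'; python3 -c "
from h import *
where()
gj(-74.8,102.2,76,-0.9)
"
```

```text
t: 33.53
position: [502.0, 29.6, 132.6]
orientation: [-0.001, 0.945, 0.328, -0.002]
ft_force: [1.7, -0.6, -2.9]
opening: 0.513
gripper_force: 38.6
t: 34.12
position: [511.3, 162.4, 133.2]
orientation: [-0.0, 0.945, 0.328, -0.001]
ft_force: [0.0, -0.3, -1.2]
opening: 0.51
gripper_force: 38.6
jig [-74.8 100.3] z 133.2 F [ 0.  -0.3 -1.2] M [-0.08  0.11  0.02]
turn [-0.001  0.002  0.09 ] shift [ 0.0015 -0.0013  0.0572]
```

```bash
python3 -m crank '[[[0,0,0,0.0007,-0.0006,0.02,0.04],[0,0,0,0.0007,-0.0006,0.04,0.04],[0,0,0,0.0007,-0.0006,0.045,0.04],[0,0,0,0.0007,-0.0006,0.05,0.04],[0,0,0,0.0007,-0.0006,0.055,0.04],[0,0,0,0.0007,-0.0006,0.058,0.04],[0,0,0,0.0007,-0.0006,0.061,0.04],[0,0,0,0.0007,-0.0006,0.063,0.04],[0,0,0,0.0007,-0.0006,0.063,0.04]]]'; python3 -c "
from h import *
where()
"
```

```text
t: 34.87
position: [511.9, 164.1, 71.4]
orientation: [0.0, 0.944, 0.329, -0.0]
ft_force: [-0.4, 0.1, -1.7]
opening: 0.514
gripper_force: 38.6
jig [-74.3 102.1] z 71.4 F [-0.4  0.1 -1.7] M [-0.03  0.15 -0.02]
```

```bash
python3 -m crank '[[[0,0,0,0,0,0.001,0.04],[0,0,0,0,0,0.002,0.04],[0,0,0,0,0,0.003,0.04],[0,0,0,0,0,0.003,0.04]]]'; python3 -c "
from h import *
where()
"; python3 -m crank '[[[0,0,-0.06,0,0,0.001,0.04],[0,0,-0.12,0,0,0.001,0.04],[0,0,-0.18,0,0,0.001,0.04],[0,0,-0.24,0,0,0.001,0.04]]]';  python3 -c "
from h import *
where()
"
```

```text
t: 35.2
position: [511.9, 164.2, 68.3]
orientation: [-0.0, 0.944, 0.329, -0.0]
ft_force: [0.4, 0.5, -1.8]
opening: 0.516
gripper_force: 38.6
jig [-74.4 102.2] z 68.3 F [ 0.4  0.5 -1.8] M [-0.05  0.17  0.02]
t: 35.53
position: [511.9, 164.2, 67.5]
orientation: [0.0, 0.898, 0.441, -0.0]
ft_force: [-0.8, -0.2, -1.5]
opening: 0.51
gripper_force: 38.6
jig [-74.3 102.1] z 67.5 F [-0.8 -0.2 -1.5] M [-0.04  0.21 -0.05]
```

```bash
python3 -m crank '[[[0,0,0,0,0,0.001,0.04],[0,0,0,0,0,0.002,0.04],[0,0,0,0,0,0.002,0.04]]]'; python3 -c "
from h import *
where()
"
```

```text
t: 35.78
position: [511.9, 164.2, 65.3]
orientation: [-0.0, 0.899, 0.439, -0.0]
ft_force: [-0.6, 0.1, -1.2]
opening: 0.511
gripper_force: 38.6
jig [-74.4 102.1] z 65.3 F [-0.6  0.1 -1.2] M [-0.06  0.17 -0.01]
```

Already into the start; continue down.

```bash
python3 -m crank '[[[0,0,0,0,0,0.002,0.04],[0,0,0,0,0,0.004,0.04],[0,0,0,0,0,0.006,0.04],[0,0,0,0,0,0.0075,0.04],[0,0,0,0,0,0.0075,0.04]]]'; python3 -c "
from h import *
where()
"
```

```text
t: 36.2
position: [511.9, 164.1, 57.6]
orientation: [-0.0, 0.898, 0.439, -0.0]
ft_force: [-0.7, -0.5, -3.1]
opening: 0.511
gripper_force: 38.6
jig [-74.4 102.1] z 57.6 F [-0.7 -0.5 -3.1] M [-0.08  0.06 -0.04]
```

```bash
python3 -m crank '[[[0,0,0.1,0,0,0.001,0.04],[0,0,0.2,0,0,0.0014,0.04],[0,0,0.3,0,0,0.0017,0.04],[0,0,0.4,0,0,0.002,0.04],[0,0,0.5,0,0,0.0022,0.04],[0,0,0.6,0,0,0.0025,0.04],[0,0,0.7,0,0,0.0028,0.04],[0,0,0.8,0,0,0.003,0.04]]]'; python3 -c "
from h import *
where()
"; python3 -m crank '[[[0,0,0.1,0,0,0.0004,0.04],[0,0,0.2,0,0,0.0006,0.04],[0,0,0.3,0,0,0.0008,0.04],[0,0,0.3,0,0,0.0008,0.04]]]'; python3 -c "
from h import *
where()
"
```

```text
t: 36.87
position: [513.2, 164.2, 55.7]
orientation: [-0.0, 0.999, 0.052, 0.002]
ft_force: [1.1, 0.7, 3.2]
opening: 0.508
gripper_force: 38.7
jig [-73.1 102.3] z 55.7 F [1.1 0.7 3.2] M [-0.01 -0.2   0.06]
t: 37.2
position: [512.4, 163.9, 54.5]
orientation: [0.0, 0.995, -0.097, 0.001]
ft_force: [-0.8, -1.2, 3.7]
opening: 0.511
gripper_force: 38.7
jig [-73.9 102. ] z 54.5 F [-0.8 -1.2  3.7] M [-0.35  0.27 -0.01]
```

```bash
python3 -m crank '[[[0,0,0.1,0,0,0.0004,0.04],[0,0,0.2,0,0,0.0006,0.04],[0,0,0.3,0,0,0.0006,0.04],[0,0,0.3,0,0,0.0006,0.04]]]'; python3 -c "
from h import *
where()
"; python3 -m crank '[[[0,0,-0.02,0,0,-0.001,0.065],[0,0,-0.02,0,0,-0.001,0.075],[0,0,-0.02,0,0,-0.001,0.08],[0,0,-0.02,0,0,-0.001,0.08],[0,0,-0.02,0,0,-0.03,0.08],[0,0,-0.02,0,0,-0.07,0.08],[0,0,-0.02,0,0,-0.11,0.08],[0,0,-0.02,0,0,-0.13,0.08]]]'; python3 -c "
from h import *
where();print(state()['joints'].round(2))
go(500,-30,300,0.6)"
```

```text
t: 37.53
position: [513.1, 163.6, 54.5]
orientation: [0.0, 0.97, -0.242, 0.002]
ft_force: [1.3, -4.6, 8.3]
opening: 0.511
gripper_force: 40.6
jig [-73.2 101.6] z 54.5 F [ 1.3 -4.6  8.3] M [-0.71  0.12  0.82]
t: 38.2
position: [512.9, 164.4, 187.8]
orientation: [-0.001, 0.973, -0.233, 0.003]
ft_force: [0.6, -0.0, -0.0]
opening: 0.908
gripper_force: 0.0
jig [-73.4 102.5] z 187.8 F [ 0.6 -0.  -0. ] M [0.04 0.12 0.  ]
[0.09 0.4  1.42 0.   1.32 2.13]
turn [ 0.005 -0.006 -2.64 ] shift [ 0.077   0.1789 -0.1124]
```

```bash
python3 -c "
from h import *
go(495,60,340)"
```

```text
turn [-0.003 -0.004 -0.   ] shift [ 0.032   0.1008 -0.1524]
```

```bash
python3 -m crank '[[[0,0,0,0,0,-0.04,0.08],[0,0,0,0.01,0.025,-0.08,0.08],[0,0,0,0.02,0.05,-0.11,0.08],[0,0,0,0.03,0.08,-0.13,0.08],[0,0,0,0.032,0.1,-0.152,0.08],[0,0,0,0.032,0.1,-0.152,0.08],[0,0,0,0.032,0.1,-0.152,0.08],[0,0,0,0.032,0.1,-0.152,0.08]]]'; python3 -c "
from h import *
d=shot('wrist'); cv2.imwrite('pics/w10.png',d['image'])
for n in ['dowel_right','dowel_left','end_stop','plaque','plaque_far_left','plaque_far_right','plaque_left_end','nut_1']:
    for r in place_of(n,'wrist')[:5]:
        p=at_z(d,r['xy'],28 if 'plaque_' in n else 39.5 if 'nut' in n else 18)[0]
        print(n,round(r['p'],2),np.round(r['xy']),np.round(w2j(*p[:2]),1))
for c in ((-55,-145),(-55,75),(55,75),(55,-145)): print(c,proj(d,[*j2w(*c),38]).round(0))
"
```

```text
t: 38.87
position: [495.0, 61.1, 334.3]
orientation: [-0.0, 0.973, -0.233, -0.001]
ft_force: [-0.1, 0.7, 0.4]
opening: 0.906
gripper_force: 0.0
dowel_right 0.93 [370.  17.] [  62.3 -131. ]
dowel_right 0.63 [229.  88.] [51.5 77.7]
dowel_left 0.76 [275.  54.] [67.6  1.7]
end_stop 0.93 [255. 146.] [-34.5  78. ]
plaque 0.76 [318.  93.] [  0.  -33.4]
plaque 0.17 [248. 178.] [-74.  107.4]
plaque_far_left 0.7 [231.  88.] [49.5 72.9]
plaque_far_right 0.55 [384.  17.] [  54.4 -146.3]
plaque_left_end 0.67 [244. 121.] [ 2.9 75. ]
nut_1 0.91 [250. 179.] [-73.  100.3]
nut_1 0.89 [334.  10.] [ 81.7 -88.2]
nut_1 0.78 [234.  55.] [81.6 49.4]
nut_1 0.61 [275.  56.] [61.3  0.5]
nut_1 0.59 [626. 108.] [-170.7 -413.9]
(-55, -145) [[411. 100.]]
(-55, 75) [[261. 161.]]
(55, 75) [[225.  84.]]
(55, -145) [[385.  14.]]
```

View pics/w10.png

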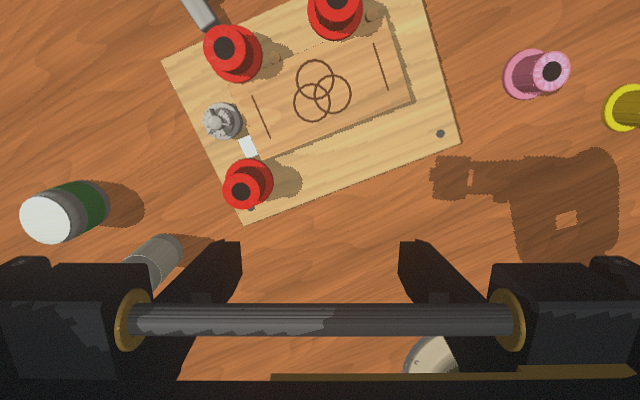

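Everything looks home (plaque near-right corner (413,101) vs predicted (411,100)), nuts on studs a, b, d. A quick confirming y-touch on the plaque, then x.

```bash
python3 -c "
from h import *
gj(-30,-185,120,-np.pi/2)"
```

```text
turn [ 0.     0.    -0.379] shift [0.1156 0.1506 0.2152]
```

```bash
python3 -m crank '[[[0,0,-0.12,0.03,0.03,0,0],[0,0,-0.24,0.05,0.06,0,0],[0,0,-0.38,0.08,0.09,0.02,0],[0,0,-0.38,0.1,0.12,0.05,0],[0,0,-0.38,0.116,0.151,0.09,0],[0,0,-0.38,0.116,0.151,0.13,0],[0,0,-0.38,0.116,0.151,0.17,0],[0,0,-0.38,0.116,0.151,0.21,0],[0,0,-0.38,0.116,0.151,0.21,0],[0,0,-0.38,0.116,0.151,0.21,0]]]' 20; python3 -c "
from h import *
where();gj(-30,-185,24.5,-np.pi/2)"
```

```text
t: 40.15
position: [528.5, -126.1, 121.7]
orientation: [-0.002, 0.999, -0.045, -0.004]
ft_force: [0.2, -0.1, -0.1]
opening: 0.176
gripper_force: 0.0
jig [ -31.5 -185.4] z 121.7 F [ 0.2 -0.1 -0.1] M [-0.04  0.19  0.  ]
turn [-0.003  0.007  0.   ] shift [ 0.0022 -0.0002  0.0972]
```

```bash
python3 -m crank '[[[0,0,0,0.001,0,0.03,0],[0,0,0,0.001,0,0.06,0],[0,0,0,0.001,0,0.096,0],[0,0,0,0.001,0,0.096,0],[0,0,0,0.001,0,0.096,0],[0,0,0,0.001,0,0.096,0]]]'; python3 -m crank '[[[0,0,0,0,-0.008,0,0],[0,0,0,0,-0.016,0,0],[0,0,0,0,-0.02,0,0],[0,0,0,0,-0.023,0,0],[0,0,0,0,-0.025,0,0],[0,0,0,0,-0.026,0,0],[0,0,0,0,-0.026,0,0]]]';  python3 -c "
from h import *
where()"
```

```text
t: 40.65
position: [532.5, -127.3, 31.9]
orientation: [0.001, 0.999, -0.045, 0.002]
ft_force: [-0.2, 0.8, -0.2]
opening: 0.002
gripper_force: 0.0
t: 41.23
position: [533.6, -100.7, 29.6]
orientation: [0.0, 0.999, -0.045, 0.0]
ft_force: [0.6, 0.6, -0.6]
opening: 0.009
gripper_force: 0.0
jig [ -28.8 -159.6] z 29.6 F [ 0.6  0.6 -0.6] M [-0.01  0.17 -0.01]
```

```bash
python3 -m crank '[[[0,0,0,0,-0.001,0.002,0],[0,0,0,0,-0.002,0.002,0],[0,0,0,0,-0.002,0.002,0]]]'; python3 -m crank '[[[0,0,0,0,-0.001,0,0],[0,0,0,0,-0.002,0,0],[0,0,0,0,-0.003,0,0],[0,0,0,0,-0.003,0,0]]]';  python3 -c "
from h import *
where()"
```

```text
t: 41.48
position: [533.8, -100.1, 27.6]
orientation: [0.001, 0.999, -0.045, 0.0]
ft_force: [-0.8, -6.6, 0.7]
opening: 0.005
gripper_force: 3.3
t: 41.82
position: [533.9, -99.8, 27.6]
orientation: [0.003, 0.999, -0.045, 0.0]
ft_force: [-5.3, -22.4, -0.1]
opening: 0.006
gripper_force: 11.3
jig [ -28.5 -158.8] z 27.6 F [ -5.3 -22.4  -0.1] M [-3.52  1.07  0.08]
```

```bash
python3 -m crank '[[[0,0,0,0,0.02,0,0],[0,0,0,0,0.02,-0.03,0],[0,0,0,-0.03,0.02,-0.06,0.088],[0,0,0,-0.063,0,-0.06,0.088],[0,0,0,-0.063,-0.03,-0.06,0.088],[0,0,0,-0.063,-0.07,-0.06,0.088],[0,0,0,-0.063,-0.11,-0.06,0.088],[0,0,0,-0.063,-0.11,-0.06,0.088],[0,0,0,-0.063,-0.11,-0.06,0.088],[0,0,0,-0.063,-0.11,-0.06,0.088]]]'; python3 -m crank '[[[0,0,0,0,0,0,0.088],[0,0,0,0,0,0,0.088],[0,0,0,0,0,0.03,0.088],[0,0,0,0,0,0.063,0.088],[0,0,0,0,0,0.063,0.088]]]'; python3 -c "
from h import *
where();gj(-66,-48,25,-np.pi/2)"
```

```text
t: 42.65
position: [481.2, 19.1, 87.4]
orientation: [0.0, 0.999, -0.045, -0.0]
ft_force: [-0.0, -0.8, 0.8]
opening: 0.589
gripper_force: 0.0
t: 43.07
position: [478.8, 18.8, 20.6]
orientation: [-0.001, 0.999, -0.046, -0.004]
ft_force: [-0.2, 0.3, 0.2]
opening: 0.964
gripper_force: 0.0
jig [-94.2 -45.7] z 20.6 F [-0.2  0.3  0.2] M [0.02 0.22 0.05]
turn [-0.001  0.008 -0.001] shift [ 0.0281  0.0023 -0.0047]
```

```bash
python3 -m crank '[[[0,0,0,0.01,0,-0.001,0.088],[0,0,0,0.018,0,-0.001,0.088],[0,0,0,0.023,0,-0.001,0.088],[0,0,0,0.025,0,-0.001,0.088],[0,0,0,0.026,0,-0.001,0.088],[0,0,0,0.026,0,-0.001,0.088]]]'; python3 -m crank '[[[0,0,0,0.001,0,0,0.088],[0,0,0,0.002,0,0,0.088],[0,0,0,0.003,0,0,0.088],[0,0,0,0.003,0,0,0.088]]]'; python3 -c "
from h import *
where()"
```

```text
t: 43.57
position: [507.1, 16.9, 25.9]
orientation: [0.0, 0.999, -0.045, 0.0]
ft_force: [-0.6, 0.3, 0.3]
opening: 0.999
gripper_force: 0.0
t: 43.9
position: [508.2, 17.0, 25.5]
orientation: [-0.0, 0.999, -0.045, -0.002]
ft_force: [-8.6, 0.7, 6.8]
opening: 1.002
gripper_force: 3.9
jig [-64.7 -44.7] z 25.5 F [-8.6  0.7  6.8] M [-0.1   1.37 -0.01]
```

```bash
python3 -m crank '[[[0,0,0,0.0015,0,0,0.088],[0,0,0,0.0015,0,0,0.088],[0,0,0,-0.02,0,0,0.088],[0,0,0,-0.03,0,-0.02,0.088],[0,0,0,-0.03,0,-0.06,0.088],[0,0,0,-0.03,0,-0.1,0.088],[0,0,0,-0.03,0,-0.14,0.088],[0,0,0,-0.03,0,-0.18,0.088],[0,0,0,-0.03,0,-0.22,0.088],[0,0,0,-0.03,0,-0.25,0.088]]]'; python3 -c "
from h import *
d=shot('wrist'); cv2.imwrite('pics/w11.png',d['image'])
d=shot('top');cv2.imwrite('pics/t3.png',cv2.resize(d['image'][110:310,140:500],None,fx=2.2,fy=2.2,interpolation=cv2.INTER_CUBIC))
for r in place_of('nut_1','top')[:8]: print(r['p'],r['xy'],np.round(w2j(*at_z(d,r['xy'],39.5)[0,:2]),1))"
```

```text
t: 44.73
position: [480.1, 19.6, 279.1]
orientation: [0.0, 0.999, -0.045, 0.002]
ft_force: [0.5, -0.6, -0.5]
opening: 1.0
gripper_force: 0.0
0.83 [387.3, 241.0] [ -93.9 -309.4]
0.71 [269.9, 173.2] [80.5 50.3]
0.71 [468.3, 231.3] [ -47.  -544.6]
0.66 [315.8, 178.2] [ 76. -87.]
0.6 [248.3, 220.9] [-66.8 100.3]
0.46 [251.1, 196.1] [ 7.3 99.3]
```

View pics/t3.png

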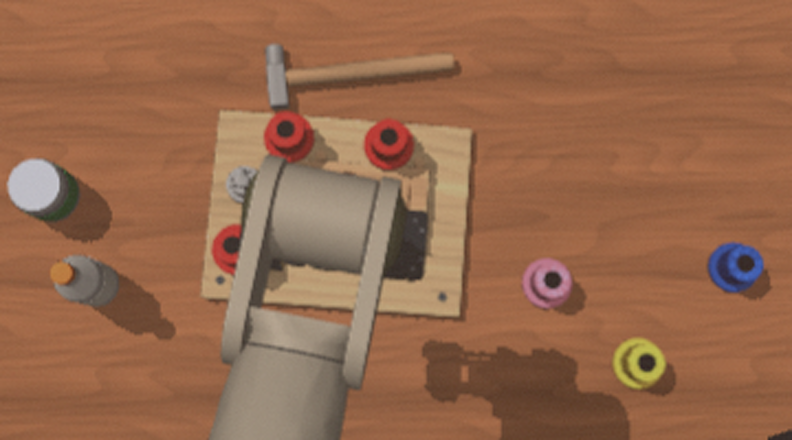

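View pics/w11.png

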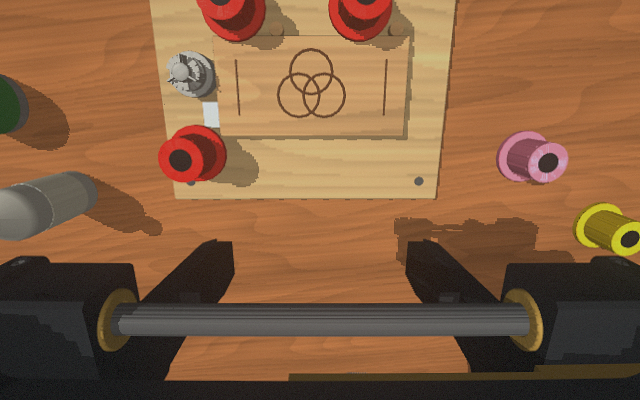

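All three red nuts are on studs, none are left on the bench, the plaque is tight and the bystanders are untouched.

```bash
python3 -c "
from rig import *
print(hand_in())"
```

```text
the job is handed in; nothing more can be done
None
```

I handed the job in at about 45 s, but `hand_in()` returned no verdict. The plaque is home against both dowels and the end stop, and all three red nuts are screwed down on studs a, b and d. The gripper is clear of everything, and the glue bottle, stain tin and hammer were not touched.

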